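# Fetch the screw tray from behind the jars and put the jars back

## Task

The blue screw tray stands behind three containers on the plywood supply board. First clear all three containers off to the cork mat so that they stand there together, then lift the tray out and set it squarely in the wooden tray stand, and after that put each container back on the same pad of the board where it stood at the start. Keep the containers upright, set everything down gently rather than dropping it, and leave the other things on the desk where they are.

Things in the scene. Friction and masses are not known exactly. Their poses are not given: they have to be found in the camera images.
- primer_jar: Low grey jar with a black screw cap, round: 66 mm diameter up to 50 mm, cap 64 mm diameter, 70 mm tall, 0.14 kg. Origin at the centre of its underside, z up. Starts on one of the three pads of the supply board; that pad is its place.
- glue_bottle: Slim white squeeze bottle with a red nozzle cap, round: body 38 mm diameter up to 84 mm, then a 30 mm wide cap and a thin nozzle, 130 mm tall, about 0.07 kg. Origin at the centre of its underside, z up. Starts on one of the three pads; that pad is its place.
- green_jar: Clear glass jar with a green twist lid, round: 70 mm diameter, 90 mm tall, 0.24 kg. Origin at the centre of its underside, z up. Starts on one of the three pads; that pad is its place.
- parts_tray: Blue open divided tray with small screws fixed in it, 66 mm (its x) by 110 mm (its y), 22 mm high, walls 2 mm, 0.06 kg; take it across the 66 mm. Origin at the centre of its underside, z up. Starts on the supply board behind the containers, its long sides along the row, about 77 mm (board x) from the row's centre line to the tray's centre.
- supply_board: Fixed plywood board, 160 mm (its x) by 240 mm (its y), 8 mm thick; everything on it stands 8 mm above the desk. Origin at the centre of its underside; its x points away from the robot, roughly. Three dark round felt pads 73 mm wide, flush with its top, lie at x = -40 mm and y = +76, 0 and -76 mm; which container stands on which pad changes.
- cork_mat: Fixed square cork mat, 160 by 160 mm, 5 mm thick, empty at the start: the side area on which the three containers wait. Origin at the centre of its underside. There is just room for all three side by side.
- tray_stand: Fixed wooden stand for the tray: plate 100 mm (its x) by 150 mm (its y), 8 mm thick, with a dark lip 10 mm thick and 16 mm high (from the desk) along each of its two short ends, 130 mm apart inside. The tray sits between the lips, long side along the stand's y, centred, 8 mm above the desk; either way round will do. Origin at the centre of its underside.
- solder_reel: Reel of solder, blue flanges, 55 mm diameter, 35 mm high, lying on its flange; bystander, stays where it is. Origin under it, 15 mm beside its axis.
- masking_tape: Roll of masking tape lying flat, 103 mm diameter, 25 mm high; bystander, stays where it is. Origin at the centre of its underside.

How it is judged (in metres and radians):
On the way, in this order (a step that is already met when the one before it is completed fails the run):
1. all three containers stand upright and released on the cork mat together, the tray still in its place on the board (x of primer_jar in the frame of cork_mat between -0.075 and 0.075 m and y of primer_jar in the frame of cork_mat between -0.075 and 0.075 m and z of each of primer_jar, glue_bottle, green_jar in the frame of cork_mat below 0.01 m and angle between each of primer_jar, glue_bottle, green_jar's own z axis and vertical below 0.1 rad and x of glue_bottle in the frame of cork_mat between -0.075 and 0.075 m and y of glue_bottle in the frame of cork_mat between -0.075 and 0.075 m and x of green_jar in the frame of cork_mat between -0.075 and 0.075 m and y of green_jar in the frame of cork_mat between -0.075 and 0.075 m and contact force between the fingers and primer_jar below 0.3 N and linear speed of each of primer_jar, glue_bottle, green_jar below 0.05 m/s and contact force between the fingers and glue_bottle below 0.3 N and contact force between the fingers and green_jar below 0.3 N and distance of parts_tray from where it was at the start of the episode below 0.04 m), for 0.2 s.
2. the tray rests in the stand, released, while the three containers still stand on the cork mat (x of parts_tray in the frame of tray_stand between -0.012 and 0.012 m and y of parts_tray in the frame of tray_stand between -0.012 and 0.012 m and z of parts_tray in the frame of tray_stand below 0.012 m and angle between the x axis of parts_tray and the x axis of tray_stand, either way round below 0.15 rad and angle between parts_tray's own z axis and vertical below 0.06 rad and contact force between the fingers and parts_tray below 0.3 N and linear speed of parts_tray below 0.05 m/s and x of primer_jar in the frame of cork_mat between -0.075 and 0.075 m and y of primer_jar in the frame of cork_mat between -0.075 and 0.075 m and z of each of primer_jar, glue_bottle, green_jar in the frame of cork_mat below 0.01 m and angle between each of primer_jar, glue_bottle, green_jar's own z axis and vertical below 0.1 rad and x of glue_bottle in the frame of cork_mat between -0.075 and 0.075 m and y of glue_bottle in the frame of cork_mat between -0.075 and 0.075 m and x of green_jar in the frame of cork_mat between -0.075 and 0.075 m and y of green_jar in the frame of cork_mat between -0.075 and 0.075 m), for 0.2 s.
At the end, for the whole second after the job is handed in: The tray lies flat in the stand, within 12 mm of its centre along each of the stand's axes and within 0.15 rad of square; each container stands upright within 15 mm of where it stood at the start; all are released and at rest (x of parts_tray in the frame of tray_stand between -0.012 and 0.012 m and y of parts_tray in the frame of tray_stand between -0.012 and 0.012 m and z of parts_tray in the frame of tray_stand below 0.012 m and angle between the x axis of parts_tray and the x axis of tray_stand, either way round below 0.15 rad and angle between parts_tray's own z axis and vertical below 0.06 rad and contact force between the fingers and parts_tray below 0.3 N and linear speed of each of parts_tray, primer_jar, glue_bottle, green_jar below 0.05 m/s and distance of each of primer_jar, glue_bottle, green_jar from where it was at the start of the episode below 0.015 m and angle between each of primer_jar, glue_bottle, green_jar's own z axis and vertical below 0.1 rad and contact force between the fingers and primer_jar below 0.3 N and contact force between the fingers and glue_bottle below 0.3 N and contact force between the fingers and green_jar below 0.3 N); the robot touches nothing.
It fails at once if the solder reel or masking tape has been shifted by more than 25 mm (distance of any of solder_reel, masking_tape from where it was at the start of the episode above 0.025 m).
It fails at once if a container has been tipped by more than 0.5 rad (angle between any of primer_jar, glue_bottle, green_jar's own z axis and vertical above 0.5 rad).
It fails at once if a container or the tray has been dropped (moves faster than 0.7 m/s outside the fingers: a fall of more than about 25 mm) ((linear speed of primer_jar above 0.7 m/s and contact force between the fingers and primer_jar below 0.1 N) or (linear speed of glue_bottle above 0.7 m/s and contact force between the fingers and glue_bottle below 0.1 N) or (linear speed of green_jar above 0.7 m/s and contact force between the fingers and green_jar below 0.1 N) or (linear speed of parts_tray above 0.7 m/s and contact force between the fingers and parts_tray below 0.1 N)).
It also fails if it takes over 144 s, if anything falls off the work surface, if the arm or the gripper's body presses on something with over 40 N, if the wrist force passes 120 N, or if a joint passes its speed limit or range.

## Robot

A 6-joint arm with a two-finger parallel gripper is mounted at the origin on a cart in front of the work surface, level with it; the furniture and walls round the work are solid. World frame = base frame: x ahead of the robot, y to its left, z up, the work surface at z = 0. Lengths are in mm, angles in rad, forces in N, time in s.
With the tool pointing down it reaches from about 250 to 725 mm from the base axis. Payload 4 kg.
Tool frame: the origin (TCP) lies on the centre line of the jaws, within the pads' length; the fingertips stand 25 mm ahead of it and the grasp point (between the pads) lies 6 mm ahead of it; x points along the fingers, y is the direction in which the jaws open and shut, and the axes are right-handed (so a half turn about x gives the same grasp; the last joint's range is limited). The gripper opens to 85 mm and grips with 20 to 120 N. Pads are 22 mm wide; open, the fingers measure 114 mm over their backs; the gripper's body (76 mm by 85 mm) begins 54 mm behind the grasp point. The pads swing forward as they close: fully open they stand 13 mm farther back than shut.
Start: joints at [1.127, 0.241, 0.005, 1.335, 0, 1.571], TCP at [214.685, 451.564, 228.006] pointing down, gripper open.
Joint ranges: [-2.72, 2.72], [-1.05, 1.87], [-1.09, 1.28], [-1.99, 2.15], [-1.42, 1.44], [-3.14, 3.14]. Speed limits (rad/s): [2.79, 2.79, 3.14, 3.14, 3.14, 3.14].

## Interface

Orientations are given as a unit quaternion [x, y, z, w].
In Python, from plant import robot, eyes, find_in, outline_of gives the robot as it stands. The module is installed in compiled form; this text tells all that it offers.
- The arm moves only by the shell command python3 -m jog 'ROWS' [FORCE]. ROWS is JSON, a list of rows, each a list of 3 entries, a list of its own where there are three numbers: the shift along the tool's x, y, z in cm, then the turn, a rotation vector about the tool's x, y, z in degrees, then the opening in per cent of the stroke, from 0 (shut) to 100 (fully open). In form: [[[dx, dy, dz], [rx, ry, rz], hand], ...]. A call has exactly 10 rows; each row shifts and turns the commanded pose from where the row before left it, along the tool's axes as they then stand; what a row does not reach is not made up. A row lasts 1/8 s, in which the tool goes at most 62.5 mm and 10.7 degrees, less where a joint would pass 70% of its speed; a pose out of reach is approached as far as the arm can. A call is refused whole if a number of a shift passes 6.25 or a number of a turn 10.7, either way. A call with a gripper value outside its range is refused whole. The fingers move at their own pace and stop on an object; FORCE is the grip in N (left out, the last holds). Time passes only in rows, so rows that do not move let the fingers close, or fill a call up. It gives the time, the measured TCP pose, the force and the opening at its end, in the units of the state.
- robot.get_state(): the state, without advancing time (a new reading comes with each control period).
- eyes.read_camera(name): name is "scene" or "top" or "wrist"; returns (picture, depth): 480x640x3 uint8, red, green, blue; 480x640 float32, mm along the optical axis (not along the pixel's ray), 0 where there is no reading.
- eyes.camera_info(name): a dict with "fovy" (degrees; the focal length in pixels is half the picture's height over the tangent of half this angle, whatever the lens; pixels are square), "cx", "cy" (the principal point, pixels), "origin" and "rotation" of the camera in the world; the wrist camera has in their place "tool_from_camera" (4x4, takes a point from camera to tool coordinates, whose origin is the TCP and whose axes are the tool frame's). Camera axes: x right, y down, z forward; pixel columns grow to the right and rows downward; lengths in mm; the calibration is good to about 2 mm. The wrist camera is an equidistant fisheye: a pixel r from the principal point sees the ray r / f radians off the axis. A picture is of the moment at which its call begins: read the wrist's pose just before it. camera_info takes no time and is no camera call.
- robot.sign_off(): hands the job in, once; it reports no verdict.
Trained networks look in the newest picture that a camera, given by its name, has taken for a name from the list of things; names that differ only in an ending like _2 or _b are one class to them, and where a whole thing is asked for, a point or a joint stands for the part that bears it (a point fixed in the world has none). Each returns a list of dicts, best first, with "score" (0 to 1); they miss things now and then, are a little off and sometimes report something else, mostly with a low value. They report only what shows in the picture. A call takes as long as a camera call.
- find_in(camera, target): "centre" ([column, row] in pixels, amid what is visible of it).
- outline_of(camera, target): "region" (480x640 bool, what is visible of it) and "centre" ([column, row] in pixels, amid what is visible of it).
The state is a dict: "time": time; "q": joint angles; "joint_vel": joint speeds; "tau": joint torques, N m; "position": TCP position; "ee_rot": TCP orientation; "contact_force": force on the tool from outside, world axes, zero at the start; "ft_torque": the same for the moment, N m; "finger_gap": opening from 0.0 (shut) to 1.0 (fully open).
Only numpy, scipy, OpenCV 4.12 (cv2) and the standard library are available. Lean on these libraries where they do the work, as an engineer would, in place of code of your own. Each camera call takes 0.05 s, during which the arm holds its last target.

## Working session

There is one attempt and no reset: what is moved stays moved. The work goes in short steps, Python scripts to look and compute and a shell command to move; the robot and the scene stay as the last step left them, time stands still between calls to the robot, and variables do not carry over. Pictures are saved under pics/ and viewed, and the job is handed in when it is done.

```bash
mkdir -p pics; ls; python3 - <<'E'
from plant import robot, eyes, find_in, outline_of
import cv2
s=robot.get_state();print({k:s[k] for k in('time','position','ee_rot','contact_force','finger_gap')})
for n in('scene','top','wrist'):
    p,d=eyes.read_camera(n);cv2.imwrite(f'pics/{n}0.png',p[:,:,::-1]);print(n,eyes.camera_info(n))
E
```

```text
pics
{'time': 0.0, 'position': array([214.39320645, 450.99713063, 227.09323261]), 'ee_rot': array([ 0.15489483,  0.68994368, -0.1563409 ,  0.68959614]), 'contact_force': array([ 0.23777084,  0.10779134, -0.40253174]), 'finger_gap': 1.0000831889306432}
scene {'fovy': 43.755406066972625, 'cx': 328.078853143633, 'cy': 241.54996093246405, 'origin': array([-442.61583772, -659.22238594,  650.31183917]), 'rotation': array([ 0.75115254, -0.3879681 ,  0.25574575, -0.46887602])}
top {'fovy': 52.614098440452274, 'cx': 315.29618616891565, 'cy': 244.42122700703155, 'origin': array([ 354.98191751,   61.85283955, 1182.50189065]), 'rotation': array([ 0.72130648, -0.68220118,  0.08044245, -0.08858632])}
wrist {'fovy': 65.70646984690485, 'cx': 320.3649495899334, 'cy': 239.6653615281718, 'tool_from_camera': array([[ 6.11387345e-04, -2.75964701e-01,  9.61167577e-01,
        -1.46316579e+02],
       [ 9.99999800e-01,  1.48641230e-05, -6.31820366e-04,
         8.09379641e-01],
       [ 1.60073205e-04,  9.61167771e-01,  2.75964655e-01,
        -6.98760510e+01],
       [ 0.00000000e+00,  0.00000000e+00,  0.00000000e+00,
         1.00000000e+00]])}
```

View pics/top0.png

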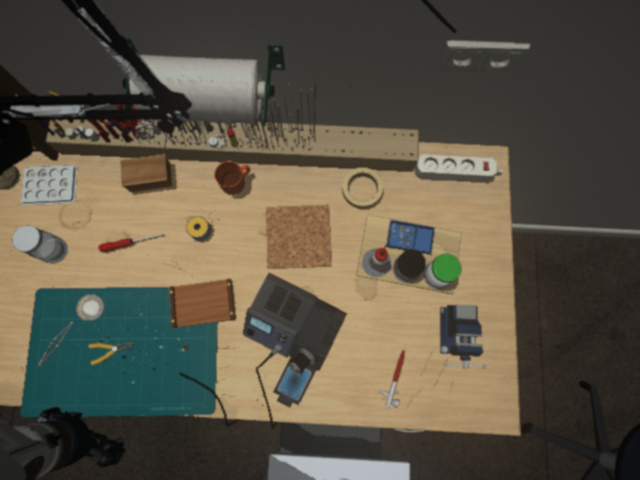

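View pics/scene0.png

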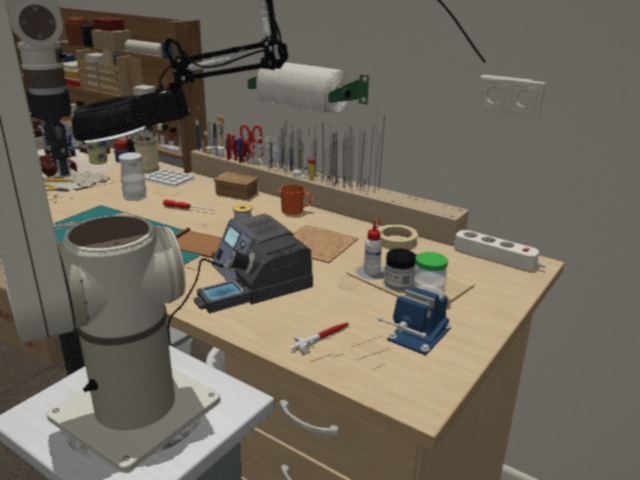

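View pics/wrist0.png

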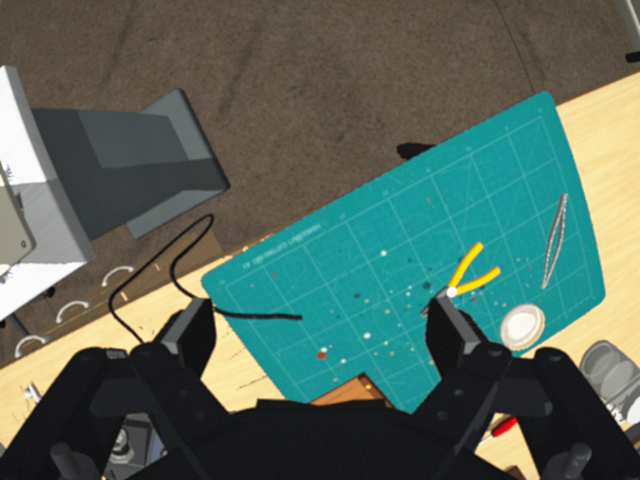

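```bash
cat > h.py <<'E'
from plant import robot, eyes, find_in, outline_of
import cv2, numpy as np
from scipy.spatial.transform import Rotation as R
def cam(n):
    c=eyes.camera_info(n); f=240/np.tan(np.radians(c['fovy'])/2)
    if n=='wrist':
        s=robot.get_state(); T=np.eye(4); T[:3,:3]=R.from_quat(s['ee_rot']).as_matrix(); T[:3,3]=s['position']
        T=T@c['tool_from_camera']
    else:
        T=np.eye(4);T[:3,:3]=R.from_quat(c['rotation']).as_matrix();T[:3,3]=c['origin']
    return dict(T=T,f=f,cx=c['cx'],cy=c['cy'],fish=n=='wrist')
def ray(C,u,v):
    x=(np.asarray(u,float)-C['cx'])/C['f'];y=(np.asarray(v,float)-C['cy'])/C['f']
    if C['fish']:
        r=np.hypot(x,y)+1e-12; t=np.tan(np.minimum(r,1.55))/r
        x,y=x*t,y*t
    return np.stack([x,y,np.ones_like(x)],-1)
def atz(C,u,v,z):
    d=ray(C,u,v)@C['T'][:3,:3].T; o=C['T'][:3,3]
    return o+d*((z-o[2])/d[...,2])[...,None]
def proj(C,P):
    p=(np.atleast_2d(P)-C['T'][:3,3])@C['T'][:3,:3]
    if C['fish']:
        r=np.hypot(p[:,0],p[:,1])+1e-12;th=np.arctan2(r,p[:,2]);k=th/r
        return np.c_[C['cx']+C['f']*k*p[:,0],C['cy']+C['f']*k*p[:,1]]
    return np.c_[C['cx']+C['f']*p[:,0]/p[:,2],C['cy']+C['f']*p[:,1]/p[:,2]]
def cloud(C,d):
    v,u=np.mgrid[0:480,0:640]
    return (ray(C,u,v)*d[...,None])@C['T'][:3,:3].T+C['T'][:3,3]
def pose():
    s=robot.get_state();M=R.from_quat(s['ee_rot']).as_matrix()
    print('t',round(s['time'],2),'pos',s['position'].round(1),'x',M[:,0].round(3),'y',M[:,1].round(3),'yaw_y',round(np.degrees(np.arctan2(M[1,1],M[0,1])),2),'F',s['contact_force'].round(1),'gap',round(s['finger_gap'],3),'q',s['q'].round(2))
    return s,M
E
python3 - <<'E'
from h import *
C=cam('top');p,d=eyes.read_camera('top');P=cloud(C,d)
np.save('P0.npy',P);cv2.imwrite('pics/t.png',p[:,:,::-1])
for n in 'primer_jar glue_bottle green_jar parts_tray supply_board cork_mat tray_stand solder_reel masking_tape'.split():
    for o in outline_of('top',n)[:2]:
        m=o['region'];Q=P[m&(d>0)]
        print(n,round(o['score'],2),np.round(o['centre']),m.sum(),'med',np.median(Q,0).round(1),'z95',np.percentile(Q[:,2],[5,50,95]).round(1))
        if n in('supply_board','cork_mat','tray_stand','parts_tray'):
            z=dict(supply_board=8,cork_mat=5,tray_stand=8,parts_tray=22+8)[n]
            vv,uu=np.nonzero(m);W=atz(C,uu+0.,vv+0.,z)[:,:2].astype(np.float32)
            print('  rect',cv2.minAreaRect(cv2.convexHull(W)))
E
```

```text
primer_jar 0.84 [410. 263.] 723 med [ 588.8 -139.2   78.2] z95 [42.3 78.2 81.9]
glue_bottle 0.59 [379. 258.] 314 med [595.7 -64.8  90.8] z95 [ 27.   90.8 120.8]
green_jar 0.96 [444. 269.] 952 med [ 577.1 -211.7   95.6] z95 [28.5 95.6 99.9]
green_jar 0.23 [409. 263.] 787 med [ 588.7 -139.    77.9] z95 [27.1 77.9 81.8]
parts_tray 0.69 [409. 238.] 1249 med [ 673.9 -151.2   11.7] z95 [ 6.8 11.7 30. ]
  rect ((668.9147338867188, -148.47955322265625), (111.8749771118164, 71.71338653564453), 82.68287658691406)
supply_board 0.58 [388. 251.] 2509 med [641.3 -98.2   8.2] z95 [ 4.4  8.2 12. ]
  rect ((631.181884765625, -149.09950256347656), (238.3350830078125, 158.93507385253906), 81.94166564941406)
cork_mat 0.66 [296. 236.] 3823 med [659.7 127.7   5.4] z95 [1.7 5.4 9.4]
  rect ((661.9848022460938, 127.36470031738281), (159.11131286621094, 160.82273864746094), 5.997122287750244)
tray_stand 0.71 [201. 306.] 2563 med [479.9 350.2   9.3] z95 [ 5.1  9.3 17. ]
  rect ((481.1393127441406, 350.83111572265625), (100.92868041992188, 152.23150634765625), 11.307130813598633)
solder_reel 0.85 [200. 229.] 496 med [661.2 374.3  34.8] z95 [ 1.8 34.8 39.3]
masking_tape 0.58 [370. 178.] 787 med [792.6 -27.8  23.1] z95 [ 1.3 23.1 27.5]
```

```bash
python3 - <<'E'
import cv2
for n,(x,y,w,h) in {'A':(340,150,140,160),'B':(160,180,190,220)}.items():
    p=cv2.imread('pics/top0.png')[y:y+h,x:x+w];cv2.imwrite(f'pics/z{n}.png',cv2.resize(p,None,fx=600/h*.99 if w<=h*1.3 else 4,fy=600/h*.99 if w<=h*1.3 else 4,interpolation=cv2.INTER_CUBIC))
E
```

```text
(no output)
```

View pics/zA.png

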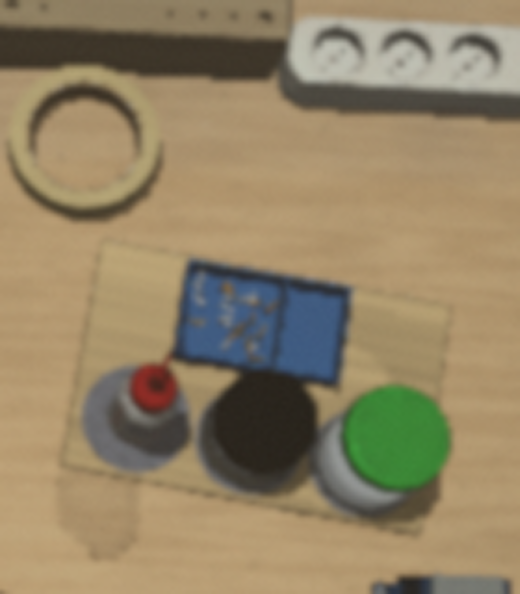

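```bash
python3 - <<'E'
from h import *
P=np.load('P0.npy');C=cam('top');p=cv2.imread('pics/top0.png')
hsv=cv2.cvtColor(p,cv2.COLOR_BGR2HSV)
print('top tilt', proj(C,[[591.6,-143.5,8],[602.2,-68.2,8],[581,-218.7,8]]).round(1))
def circ(m,z,n):
    m=m.astype(np.uint8);k,l,s,c=cv2.connectedComponentsWithStats(m);i=1+np.argmax(s[1:,4]);vv,uu=np.nonzero(l==i)
    W=atz(C,uu+0.,vv+0.,z)[:,:2].astype(np.float32);(a,b),r=cv2.minEnclosingCircle(W);A=len(W)
    rr=cv2.fitEllipse(cv2.convexHull(W));print(n,'mean',W.mean(0).round(1),'mec',round(a,1),round(b,1),round(2*r,1),'ell',np.round(rr[0],1),np.round(rr[1],1))
box=np.zeros(p.shape[:2],bool);box[240:300,355:470]=1
circ(box&(hsv[...,0]>45)&(hsv[...,0]<75)&(hsv[...,1]>120),98,'green')
circ(box&(P[...,2]>72)&(P[...,2]<86)&(hsv[...,2]<60),78,'primer')
circ(box&((hsv[...,0]<8)|(hsv[...,0]>172))&(hsv[...,1]>150),95+8,'glue cap')
# height map world
x0,y0=350,-300;H=np.zeros((90,150))
for X,Y,Z in P.reshape(-1,3):
    i=int((X-x0)/5);j=int((Y-y0)/5)
    if 0<=i<90 and 0<=j<150 and Z<900: H[i,j]=max(H[i,j],Z)
for i in range(88,-1,-5):
    print(x0+5*i,' '.join('%3d'%H[max(0,i-2):i+3,j:j+5].max() for j in range(145,-1,-5)))
print('y',' '.join('%4d'%(y0+5*j) for j in range(145,-1,-5)))
pose()
E
```

```text
top tilt [[406.4 269. ]
 [375.9 263.2]
 [437.1 275. ]]
green mean [ 582.1 -218.3] mec 582.3 -218.2 64.2 ell [ 582.3 -218.3] [62.7 63.5]
primer mean [ 592.6 -142.7] mec 593.4 -143.2 64.9 ell [ 593.2 -142.9] [61.9 64. ]
glue cap mean [604.  -68.6] mec 604.1 -68.7 27.4 ell [604.1 -68.6] [24.  26.5]
790 386 643 644 601 536 457  66  72   5   5 354   6   6   4   5   6   4  30   5   4  28  24   5   5   4   5   4   4   4   4
765 444 449 572 581 533 497  71   7   6   4   5   5   5   6   8   5   4  30  28  28  28   8   6   6   4   6   4   6   5   5
740 421 429 438 464 465 467   7   4   6   7  10   8  10   8  11  11   6  26  28  27  26   5   4   5   5   6   5   3   6   5
715   6   5   9   5 421   4   6   5   5  11  11  10  12  11  10  10   6   6   5  11  12  33  35  29   9   9   5   4   4   3
690   6   6  41  42   6   6   5   8   4  13  11  11  13  11  11  10   4   4   4  14  15  35  17  32  33  31  31  13  12  10
665   7  36  41  41  35   5   5   4   9   9  11  10  11  10  10  11   8   8   5  12  14  32  18  17  29  15  32  14  16  10
640   5   4  40  39   6   6   6   5   8  10  12  10  10   9
[... 1021 characters left out ...]
  5   6   6   9   6   9 102 104 103
415   8  19  12  12  10   9   7   7  56  75  95 118 120 118 104 105 108 104   5   6   6   5   4   7   4   4   8 101 101 101
390  10   9   8   9  11   9   6   6  14  30  50  74  89 100 102 106 102   6   5   7   6   6   4  13   4   5   8  99 100 102
365  11  10   9   9   9   8   7   7   6   7  62  60  61 106 105 100 101   6   4   7   5   5  15  15   6   7  67  68  76  68
y  425  400  375  350  325  300  275  250  225  200  175  150  125  100   75   50   25    0  -25  -50  -75 -100 -125 -150 -175 -200 -225 -250 -275 -300
t 0.65 pos [214.7 451.6 228. ] x [ 0.  0. -1.] y [0.429 0.903 0.   ] yaw_y 64.57 F [0.  0.9 0.5] gap 1.001 q [1.13 0.24 0.01 1.34 0.   1.57]
```

View pics/zB.png

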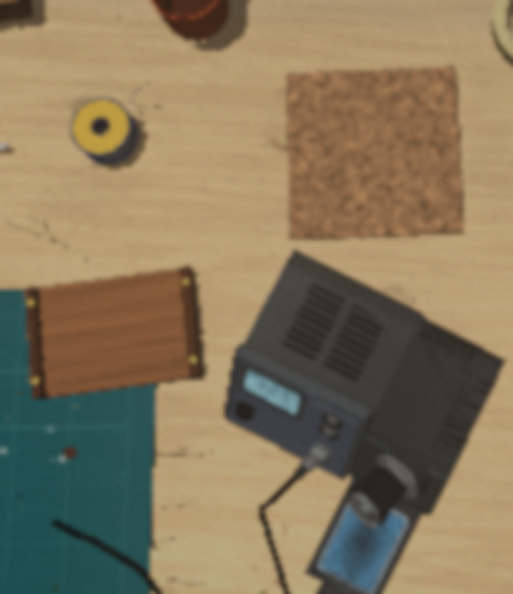

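```bash
cat > go.py <<'E'
import sys
from h import *
from scipy.optimize import fsolve
# go.py x y z yaw n : per-row shift(cm)/turn(deg)
a=list(map(float,sys.argv[1:6]));n=int(a[4]);s,M=pose()
t=np.array(a[:3]);yw=np.radians(a[3]);y=np.array([np.cos(yw),np.sin(yw),0]);x=np.array([0,0,-1.])
if M[:,1]@y<0 and '-f' not in sys.argv: y=-y
T=np.c_[x,y,np.cross(x,y)]
rv=R.from_matrix(M.T@T).as_rotvec()/n
S=np.zeros((3,3));Q=M.copy()
for i in range(n): S+=Q;Q=Q@R.from_rotvec(rv).as_matrix()
sh=np.linalg.solve(S,t-s['position'])
print('shift cm',(sh/10).round(3),'turn deg',np.degrees(rv).round(2),'dist',np.linalg.norm(t-s['position']).round(1))
E
python3 go.py 603.5 -68.6 228 -8 10;python3 go.py 603.5 -68.6 228 -8 20
```

```text
t 0.65 pos [214.7 451.6 228. ] x [ 0.  0. -1.] y [0.429 0.903 0.   ] yaw_y 64.57 F [0.  0.9 0.5] gap 1.001 q [1.13 0.24 0.01 1.34 0.   1.57]
shift cm [0.    0.588 6.92 ] turn deg [ 7.26 -0.   -0.  ] dist 649.4
t 0.65 pos [214.7 451.6 228. ] x [ 0.  0. -1.] y [0.429 0.903 0.   ] yaw_y 64.57 F [0.  0.9 0.5] gap 1.001 q [1.13 0.24 0.01 1.34 0.   1.57]
shift cm [0.    0.404 3.451] turn deg [ 3.63 -0.   -0.  ] dist 649.4
```

```bash
python3 -m jog '[[[0,0.5,4.6],[5,0,0],100],[[0,0.5,4.6],[5,0,0],100],[[0,0.5,4.6],[5,0,0],100],[[0,0.5,4.6],[5,0,0],100],[[0,0.5,4.6],[5,0,0],100],[[0,0.5,4.6],[5,0,0],100],[[0,0.5,4.6],[5,0,0],100],[[0,0.5,4.6],[5,0,0],100],[[0,0.5,4.6],[5,0,0],100],[[0,0.5,4.6],[5,0,0],100]]' 40; python3 go.py 603.5 -68.6 200 -8 8
```

```text
time: 1.9
position: [550.1, 151.9, 227.9]
ee_rot: [0.433, 0.559, -0.433, 0.559]
contact_force: [0.7, -0.3, 0.3]
finger_gap: 1.002
t 1.9 pos [550.1 151.9 227.9] x [ 0.  0. -1.] y [0.969 0.249 0.   ] yaw_y 14.41 F [ 0.7 -0.3  0.3] gap 1.002 q [0.27 0.38 0.2  1.39 0.   1.59]
shift cm [0.349 0.446 2.819] turn deg [ 2.8 -0.  -0. ] dist 228.6
```

```bash
python3 -m jog '[[[0.35,0.446,2.819],[2.8,0,0],100],[[0.35,0.446,2.819],[2.8,0,0],100],[[0.35,0.446,2.819],[2.8,0,0],100],[[0.35,0.446,2.819],[2.8,0,0],100],[[0.35,0.446,2.819],[2.8,0,0],100],[[0.35,0.446,2.819],[2.8,0,0],100],[[0.35,0.446,2.819],[2.8,0,0],100],[[0.35,0.446,2.819],[2.8,0,0],100],[[0,0,0],[0,0,0],100],[[0,0,0],[0,0,0],100]]'; python3 - <<'E'
from h import *
pose();C=cam('wrist');p,d=eyes.read_camera('wrist');cv2.imwrite('pics/w1.png',p[:,:,::-1])
pts=[(603.5,-68.6,92),(593,-143,78),(582,-218.3,98),(603.5,-68.6,8),(668.9,-148.5,30)]
print(proj(C,pts).round(1))
for n in('glue_bottle','primer_jar','green_jar','parts_tray'):
    for o in find_in('wrist',n)[:1]: print(n,o)
E
```

```text
time: 3.15
position: [603.2, -66.8, 200.0]
ee_rot: [0.533, 0.465, -0.533, 0.465]
contact_force: [-0.0, 0.5, -0.2]
finger_gap: 1.002
t 3.15 pos [603.2 -66.8 200. ] x [-0.     0.001 -1.   ] y [ 0.991 -0.136 -0.   ] yaw_y -7.81 F [-0.   0.5 -0.2] gap 1.002 q [-0.11  0.47  0.26  1.36  0.    1.6 ]
[[320.6 238.8]
 [320.3 322.6]
 [319.5 408.2]
 [320.6 214.1]
 [400.6 292.4]]
glue_bottle {'centre': [325.1, 233.8], 'score': 0.78}
primer_jar {'centre': [322.9, 311.7], 'score': 0.6}
green_jar {'centre': [321.8, 378.8], 'score': 0.9}
parts_tray {'centre': [398.6, 284.0], 'score': 0.88}
```

View pics/w1.png

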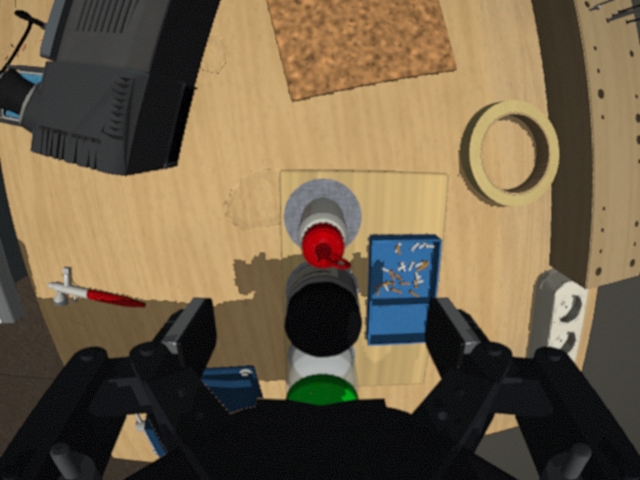

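```bash
python3 go.py 604 -68.3 93 -8 5
```

```text
t 3.4 pos [603.4 -66.3 200.2] x [ 0.  0. -1.] y [ 0.991 -0.135  0.   ] yaw_y -7.75 F [ 0.2 -0.5 -0.1] gap 0.998 q [-0.11  0.47  0.26  1.36  0.    1.6 ]
shift cm [2.144 0.018 0.038] turn deg [ 0.05 -0.   -0.  ] dist 107.2
```

```bash
python3 -m jog '[[[1.8,0.02,0.1],[0,0,0],100],[[1.8,0.02,0.1],[0,0,0],100],[[1.8,0.02,0],[0,0,0],100],[[1.8,0.02,0],[0,0,0],100],[[1.8,0.0,0],[0,0,0],100],[[1.7,0.0,0],[0,0,0],100],[[0,0,0],[0,0,0],30],[[0,0,0],[0,0,0],0],[[0,0,0],[0,0,0],0],[[0,0,0],[0,0,0],0]]' 40; python3 -c "
from h import *
pose()"
```

```text
time: 4.65
position: [605.0, -69.4, 94.7]
ee_rot: [0.534, 0.464, -0.532, 0.466]
contact_force: [0.2, -0.2, 4.5]
finger_gap: 0.307
t 4.65 pos [605.  -69.4  94.7] x [ 0.003 -0.    -1.   ] y [ 0.991 -0.136  0.003] yaw_y -7.82 F [ 0.2 -0.2  4.5] gap 0.307 q [-0.11  0.53  0.09  1.12 -0.    1.59]
```

```bash
python3 - <<'E'
from h import *
p,d=eyes.read_camera('scene');q=p[180:320,300:480];cv2.imwrite('pics/s2.png',cv2.resize(q[:,:,::-1],None,fx=4,fy=4,interpolation=cv2.INTER_CUBIC))
p,d=eyes.read_camera('wrist');cv2.imwrite('pics/w2.png',p[:,:,::-1]);pose()
E
```

```text
t 4.75 pos [605.  -69.4  94.7] x [ 0.003 -0.    -1.   ] y [ 0.991 -0.136  0.003] yaw_y -7.83 F [0.3 0.2 5.6] gap 0.308 q [-0.11  0.53  0.09  1.12  0.    1.59]
```

View pics/s2.png

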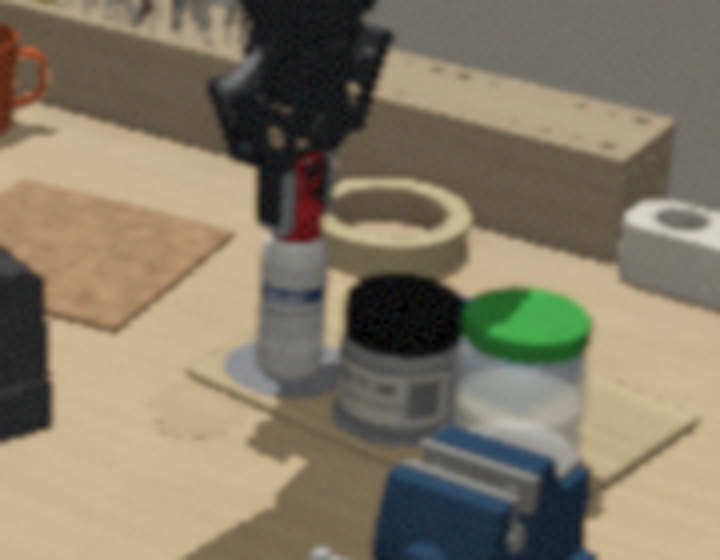

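View pics/w2.png

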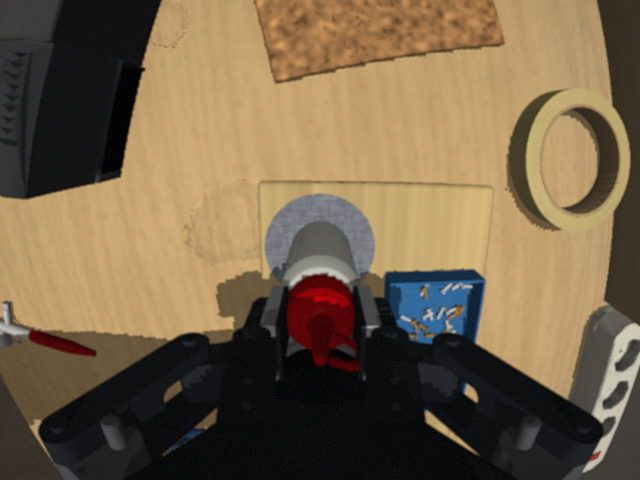

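```bash
python3 - <<'E'
from h import *
C=cam('wrist');p,d=eyes.read_camera('wrist');P=cloud(C,d);s,M=pose()
L=(P-s['position'])@M
for (u,v) in [(330,215),(300,200),(330,250),(322,300),(320,340),(320,285),(275,300),(273,320),(270,350),(280,370),(370,305),(372,330),(365,300),(430,280),(263,310)]:
    print(u,v,'world',P[v,u].round(1),'tool',L[v,u].round(1))
E
```

```text
t 4.8 pos [605.  -69.4  94.7] x [ 0.003 -0.    -1.   ] y [ 0.991 -0.136  0.003] yaw_y -7.83 F [-0.6 -0.1  5.8] gap 0.312 q [-0.11  0.53  0.09  1.12  0.    1.59]
330 215 world [614.5 -50.3   8.1] tool [ 86.5   6.5 -20.2]
300 200 world [597.  -37.8   9.3] tool [ 85.4 -12.5 -30.2]
330 250 world [612.3 -53.2  72.1] tool [ 22.6   4.9 -17. ]
322 300 world [607.2 -60.5 110.9] tool [-16.3   1.   -9.1]
320 340 world [605.3 -67.9 128.2] tool [-33.6   0.2  -1.6]
320 285 world [606.9 -56.6 105.2] tool [-10.5   0.2 -13. ]
275 300 world [590.2 -55.7 116.4] tool [-21.8 -16.5 -11.6]
273 320 world [591.3 -55.7 132.3] tool [-37.7 -15.4 -11.7]
270 350 world [592.8 -54.8 152.4] tool [-57.8 -13.9 -12.9]
280 370 world [590.3 -74.6 134.7] tool [-40.1 -13.7   7.1]
370 305 world [624.5 -59.9 121.8] tool [-27.1  18.1 -12.1]
372 330 world [622.7 -58.5 141.7] tool [-47.   16.2 -13.2]
365 300 world [623.2 -60.  116.9] tool [-22.2  16.8 -11.8]
430 280 world [672.8 -96.8  26.8] tool [68.1 70.7 17.9]
263 310 world [585.1 -58.9 117.2] tool [-22.6 -21.1  -7.7]
```

```bash
python3 - <<'E'
from h import *
C=cam('wrist');p,d=eyes.read_camera('wrist');P=cloud(C,d);s,M=pose()
L=(P-s['position'])@M
for u in (268,272,276,280,284,356,360,364,368,374):
    print(u,[(v,*L[v,u].round(0).astype(int)) for v in range(270,350,8)])
cv2.imwrite('pics/w3.png',cv2.resize(p[240:400,240:400,::-1],None,fx=3.7,fy=3.7,interpolation=cv2.INTER_CUBIC))
E
```

```text
t 4.85 pos [605.  -69.4  94.7] x [ 0.003 -0.    -1.   ] y [ 0.991 -0.136  0.003] yaw_y -7.83 F [ 0.4 -0.1  6.1] gap 0.307 q [-0.11  0.53  0.09  1.12  0.    1.59]
268 [(270, np.int64(86), np.int64(-35), np.int64(17)), (278, np.int64(84), np.int64(-35), np.int64(22)), (286, np.int64(86), np.int64(-35), np.int64(29)), (294, np.int64(86), np.int64(-36), np.int64(35)), (302, np.int64(-24), np.int64(-19), np.int64(-12)), (310, np.int64(-29), np.int64(-18), np.int64(-11)), (318, np.int64(-36), np.int64(-17), np.int64(-11)), (326, np.int64(-42), np.int64(-17), np.int64(-12)), (334, np.int64(-49), np.int64(-16), np.int64(-13)), (342, np.int64(-54), np.int64(-15), np.int64(-13))]
272 [(270, np.int64(85), np.int64(-32), np.int64(17)), (278, np.int64(86), np.int64(-32), np.int64(23)), (286, np.int64(-9), np.int64(-19), np.int64(-12)), (294, np.int64(-16), np.int64(-18), np.int64(-12)), (302, np.int64(-24), np.int64(-17), np.int64(-12)), (310, np.int64(-30), np.int64(-17), np.int64(-11)), (318, np.int64(-37), np.int64(-16), np.int64(-12)), (326, np.int64(-40), np.int64(-15), np.int64(-11)), (334,
[... 3482 characters left out ...]
.int64(-37), np.int64(16), np.int64(-12)), (326, np.int64(-42), np.int64(16), np.int64(-12)), (334, np.int64(-41), np.int64(16), np.int64(-8)), (342, np.int64(-45), np.int64(16), np.int64(-8))]
374 [(270, np.int64(87), np.int64(37), np.int64(18)), (278, np.int64(86), np.int64(37), np.int64(23)), (286, np.int64(87), np.int64(37), np.int64(29)), (294, np.int64(87), np.int64(38), np.int64(36)), (302, np.int64(-24), np.int64(20), np.int64(-12)), (310, np.int64(-31), np.int64(19), np.int64(-12)), (318, np.int64(-35), np.int64(19), np.int64(-11)), (326, np.int64(-41), np.int64(18), np.int64(-11)), (334, np.int64(-48), np.int64(17), np.int64(-12)), (342, np.int64(-53), np.int64(16), np.int64(-13))]
```

View pics/w3.png

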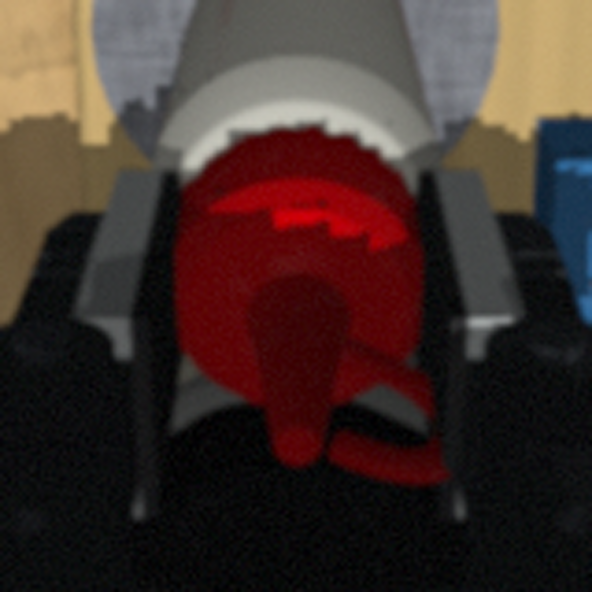

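```bash
python3 -m jog '[[[0,0,0],[0,0,0],100],[[0,0,0],[0,0,0],100],[[0,0,0],[0,0,0],100],[[0,0,0],[0,0,0],100],[[0,0,0],[0,0,0],100],[[0,0,0],[0,0,0],100],[[0,0,0],[0,0,0],100],[[0,0,0],[0,0,0],100],[[0,0,0],[0,0,0],100],[[0,0,0],[0,0,0],100]]' 40; python3 - <<'E'
from h import *
C=cam('wrist');p,d=eyes.read_camera('wrist');P=cloud(C,d);s,M=pose()
L=(P-s['position'])@M
m=(np.abs(L[...,2])<14)&(np.abs(L[...,1])>38)&(np.abs(L[...,1])<62)&(L[...,0]<60)&(L[...,0]>-45)
for sg in(-1,1):
    Q=L[m&(sg*L[...,1]>0)];print(sg,np.percentile(Q[:,0],[50,90,98,100]).round(1),np.percentile(np.abs(Q[:,1]),[0,5,50,95]).round(1))
cv2.imwrite('pics/w4.png',p[:,:,::-1])
E
```

```text
time: 6.1
position: [603.8, -69.3, 93.0]
ee_rot: [0.533, 0.465, -0.533, 0.465]
contact_force: [0.1, 0.5, -0.1]
finger_gap: 1.0
t 6.15 pos [603.8 -69.3  93. ] x [ 0.  0. -1.] y [ 0.991 -0.136  0.   ] yaw_y -7.82 F [-0.2 -0.7 -1.1] gap 0.999 q [-0.11  0.54  0.08  1.12  0.    1.59]
-1 [-33.6 -22.  -18.3 -16.3] [41.6 42.1 42.6 54.3]
1 [-33.6 -22.2 -18.4 -15.8] [42.3 42.7 43.2 54.9]
```

View pics/w4.png

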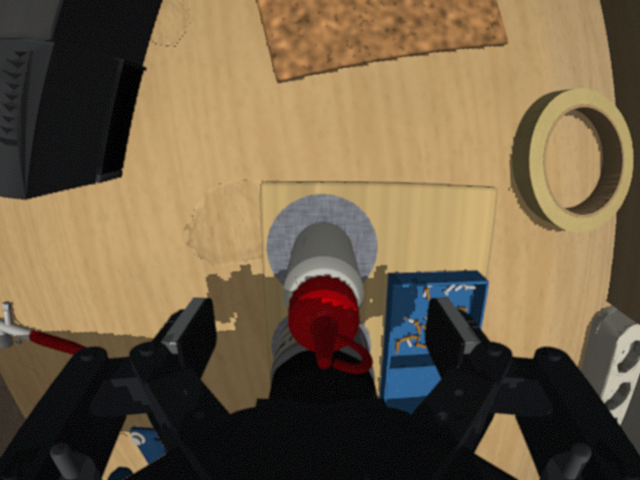

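```bash
python3 - <<'E'
from h import *
C=cam('wrist');p,d=eyes.read_camera('wrist');P=cloud(C,d);s,M=pose()
L=(P-s['position'])@M
for u,v in [(320,350),(320,365),(320,385),(320,395),(300,410),(320,410),(320,430),(320,460),(250,430),(390,430)]: print(u,v,L[v,u].round(1))
E
```

```text
t 6.2 pos [603.8 -69.3  93. ] x [ 0. -0. -1.] y [ 0.991 -0.136  0.   ] yaw_y -7.83 F [-0.3  0.1 -0.2] gap 1.002 q [-0.11  0.54  0.08  1.12 -0.    1.59]
320 350 [-38.7   0.2  -0.7]
320 365 [-43.7   0.2   2.1]
320 385 [13.7  0.1 56.3]
320 395 [14.4  0.1 64.1]
300 410 [-81.3  -4.3 -11.5]
320 410 [-81.3   0.2 -11.5]
320 430 [-87.3   0.3 -10.9]
320 460 [-97.6   0.3 -12.6]
250 430 [-97.4 -12.5 -20.6]
390 430 [-96.8  13.2 -20. ]
```

```bash
python3 -m jog '[[[1,0,0.1],[0,0,0],100],[[0.7,0,0],[0,0,0],100],[[0.7,0,0],[0,0,0],100],[[0,0,0],[0,0,0],60],[[0,0,0],[0,0,0],0],[[0,0,0],[0,0,0],0],[[0,0,0],[0,0,0],0],[[0,0,0],[0,0,0],0],[[0,0,0],[0,0,0],0],[[0,0,0],[0,0,0],0]]' 40; python3 - <<'E'
from h import *
p,d=eyes.read_camera('scene');q=p[180:320,300:480];cv2.imwrite('pics/s5.png',cv2.resize(q[:,:,::-1],None,fx=4,fy=4,interpolation=cv2.INTER_CUBIC))
pose()
E
```

```text
time: 7.45
position: [604.1, -70.3, 69.5]
ee_rot: [0.533, 0.464, -0.533, 0.465]
contact_force: [0.8, 0.1, 3.1]
finger_gap: 0.432
t 7.5 pos [604.2 -70.3  69.5] x [ 0.001 -0.    -1.   ] y [ 0.991 -0.136  0.001] yaw_y -7.83 F [0.1 0.1 3.8] gap 0.432 q [-0.12  0.56  0.05  1.07  0.    1.59]
```

View pics/s5.png

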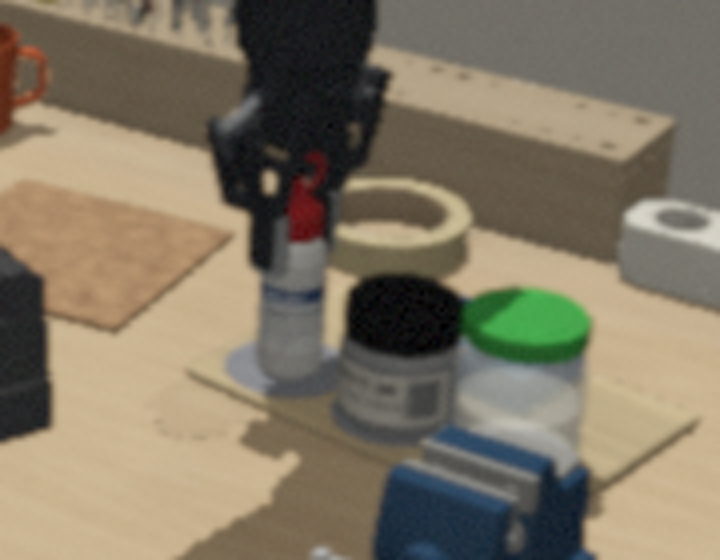

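```bash
python3 -m jog '[[[-0.3,0,0],[0,0,0],0],[[-0.8,0,0],[0,0,0],0],[[-1.5,0,0],[0,0,0],0],[[-2,0,0],[0,0,0],0],[[-1.4,0,0],[0,0,0],0],[[0,0,-1.5],[0,0,0],0],[[0,0,-2],[0,0,0],0],[[0,0,-2],[0,0,0],0],[[0,0,-1],[0,0,0],0],[[0,0,0],[0,0,0],0]]' 40; python3 go.py 612.3 122.2 95 6 7
```

```text
time: 8.75
position: [612.4, -4.5, 128.5]
ee_rot: [-0.532, -0.465, 0.533, -0.465]
contact_force: [0.4, -0.7, -1.6]
finger_gap: 0.43
t 8.75 pos [612.4  -4.5 128.5] x [-0.001 -0.    -1.   ] y [ 0.991 -0.134 -0.001] yaw_y -7.71 F [ 0.4 -0.7 -1.6] gap 0.43 q [-0.01  0.52  0.15  1.21 -0.    1.7 ]
shift cm [ 0.479 -0.059 -1.814] turn deg [-1.96  0.    0.01] dist 131.1
```

```bash
python3 -m jog '[[[0,-0.06,-1.2],[-1.96,0,0],0],[[0,-0.06,-2.1],[-1.96,0,0],0],[[0.4,-0.06,-2.1],[-1.96,0,0],0],[[0.7,-0.06,-2.1],[-1.96,0,0],0],[[0.7,-0.06,-2.1],[-1.96,0,0],0],[[0.8,-0.06,-2.1],[-1.96,0,0],0],[[0.75,-0.06,-1],[-1.96,0,0],0],[[0,0,0],[0,0,0],0],[[0,0,0],[0,0,0],0],[[0,0,0],[0,0,0],0]]' 40; python3 go.py 612.3 122.2 67 6 7;  python3 - <<'E'
from h import *
p,d=eyes.read_camera('wrist');cv2.imwrite('pics/w6.png',p[:,:,::-1])
E
```

```text
time: 10.0
position: [613.3, 120.2, 96.0]
ee_rot: [0.474, 0.524, -0.474, 0.525]
contact_force: [-0.6, -0.6, -0.1]
finger_gap: 0.428
t 10.0 pos [613.3 120.2  96. ] x [ 0.001 -0.    -1.   ] y [0.995 0.101 0.001] yaw_y 5.82 F [-0.6 -0.6 -0.1] gap 0.428 q [ 0.19  0.57  0.14  1.15 -0.    1.66]
shift cm [ 0.414 -0.011 -0.03 ] turn deg [-0.03  0.   -0.01] dist 29.1
```

View pics/w6.png

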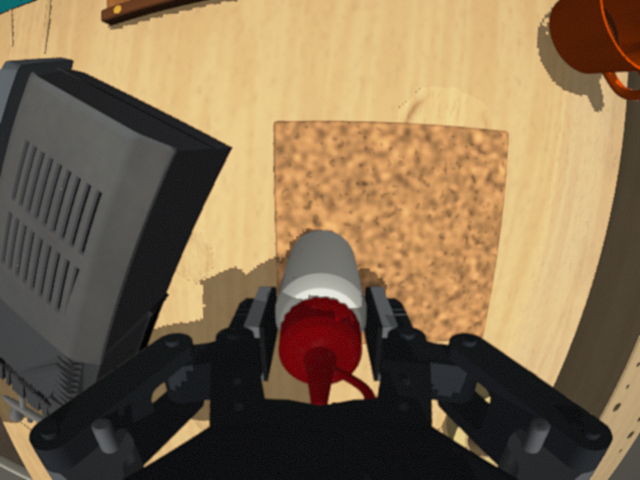

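```bash
python3 -m jog '[[[0.8,0,0],[0,0,0],0],[[0.8,0,0],[0,0,0],0],[[0.7,0,0],[0,0,0],0],[[0.4,0,0],[0,0,0],0],[[0.1,0,0],[0,0,0],0],[[0.1,0,0],[0,0,0],0],[[0.05,0,0],[0,0,0],0],[[0,0,0],[0,0,0],0],[[0,0,0],[0,0,0],0],[[0,0,0],[0,0,0],0]]' 40; python3 -c "
from h import *
pose()"
```

```text
time: 11.3
position: [613.0, 121.0, 66.5]
ee_rot: [0.474, 0.525, -0.473, 0.525]
contact_force: [-0.6, 0.2, 3.3]
finger_gap: 0.431
t 11.3 pos [613.  121.   66.5] x [ 0.001  0.    -1.   ] y [0.995 0.103 0.001] yaw_y 5.89 F [-0.6  0.2  3.3] gap 0.431 q [0.19 0.59 0.1  1.08 0.   1.66]
```

```bash
python3 -m jog '[[[0,0,0],[0,0,0],50],[[0,0,0],[0,0,0],58],[[0,0,0],[0,0,0],58],[[0,0,0],[0,0,0],58],[[-1,0,0],[0,0,0],58],[[-2.5,0,0],[0,0,0],58],[[-2.5,0,0],[0,0,0],58],[[-2.5,0,0],[0,0,0],58],[[-2.5,0,0],[0,0,0],100],[[-1,0,0],[0,0,0],100]]' 40; python3 - <<'E'
from h import *
pose();C=cam('wrist');p,d=eyes.read_camera('wrist');cv2.imwrite('pics/w7.png',p[:,:,::-1])
print(proj(C,[[613,121,5],[613,121,110]]))
E
python3 go.py 593 -143 150 -8 10
```

```text
time: 12.55
position: [613.9, 121.2, 188.7]
ee_rot: [0.475, 0.524, -0.472, 0.526]
contact_force: [0.6, 0.2, 0.3]
finger_gap: 0.973
t 12.55 pos [613.9 121.2 188.7] x [ 0.004  0.001 -1.   ] y [0.995 0.103 0.004] yaw_y 5.89 F [0.6 0.2 0.3] gap 0.973 q [0.19 0.51 0.29 1.35 0.   1.66]
[[318.02944082 214.11248695]
 [317.67570612 248.7973243 ]]
t 12.6 pos [614.  121.2 189.1] x [ 0.005  0.001 -1.   ] y [0.995 0.103 0.005] yaw_y 5.89 F [ 0.9 -0.2  1.2] gap 0.997 q [0.19 0.51 0.3  1.35 0.   1.66]
shift cm [ 0.39  -0.195  2.65 ] turn deg [ 1.39 -0.01 -0.03] dist 267.9
```

View pics/w7.png

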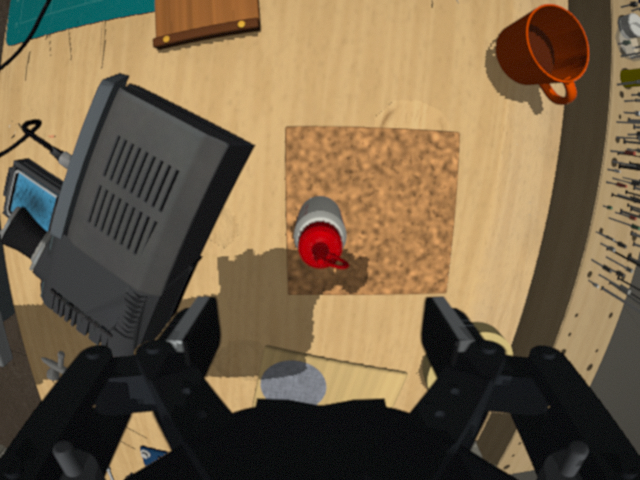

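```bash
python3 -m jog '[[[0,-0.19,2.65],[1.39,0,0],100],[[0.2,-0.19,2.65],[1.39,0,0],100],[[0.4,-0.19,2.65],[1.39,0,0],100],[[0.5,-0.19,2.65],[1.39,0,0],100],[[0.5,-0.19,2.65],[1.39,0,0],100],[[0.5,-0.19,2.65],[1.39,0,0],100],[[0.5,-0.19,2.65],[1.39,0,0],100],[[0.5,-0.19,2.65],[1.39,0,0],100],[[0.5,-0.2,2.65],[1.39,0,0],100],[[0.3,-0.2,2.65],[1.39,0,0],100]]' 40; python3 - <<'E'
from h import *
pose();C=cam('wrist');p,d=eyes.read_camera('wrist');cv2.imwrite('pics/w8.png',p[:,:,::-1]);P=cloud(C,d)
pose()
print(proj(C,[(593,-143,78),(582,-218.3,98),(603.5,-68.6,8)]).round(1))
m=(np.abs(P[...,2]-78)<3)&(np.hypot(P[...,0]-593,P[...,1]+143)<50);Q=P[m][:,:2].astype(np.float32);print(m.sum(),cv2.minEnclosingCircle(Q),cv2.fitEllipse(cv2.convexHull(Q)),np.median(P[m][:,2]))
m=(np.abs(P[...,2]-98)<3)&(np.hypot(P[...,0]-582,P[...,1]+218)<50);Q=P[m][:,:2].astype(np.float32);print(m.sum(),cv2.minEnclosingCircle(Q))
E
```

```text
time: 13.85
position: [591.1, -143.9, 145.6]
ee_rot: [-0.533, -0.464, 0.534, -0.463]
contact_force: [-0.2, 0.4, 0.2]
finger_gap: 1.002
t 13.85 pos [ 591.1 -143.9  145.6] x [-0.002  0.001 -1.   ] y [ 0.99  -0.14  -0.002] yaw_y -8.06 F [-0.2  0.4  0.2] gap 1.002 q [-0.24  0.5   0.17  1.24 -0.    1.47]
t 13.9 pos [ 590.1 -147.3  145.2] x [-0.003 -0.002 -1.   ] y [ 0.99  -0.144 -0.003] yaw_y -8.28 F [-0.5 -0.9 -0.6] gap 1.0 q [-0.24  0.5   0.17  1.24 -0.    1.47]
[[323.  252.4]
 [322.3 375. ]
 [322.7 128.3]]
8456 ((591.65625, -152.72659301757812), 40.2802734375) ((593.950439453125, -152.5596923828125), (64.27053833007812, 81.19766998291016), 172.2758026123047) 78.91614268877315
5755 ((583.753662109375, -221.33575439453125), 33.302249908447266)
```

View pics/w8.png

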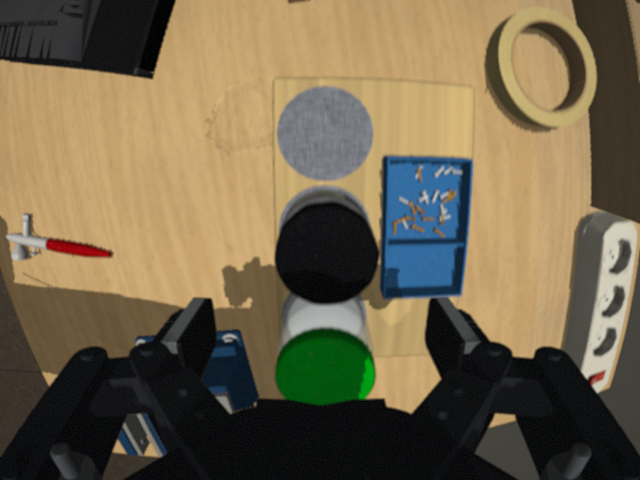

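```bash
python3 go.py 594 -143 27 -8 7
```

```text
t 13.9 pos [ 590.1 -147.3  145.2] x [-0.003 -0.002 -1.   ] y [ 0.99  -0.144 -0.003] yaw_y -8.28 F [-0.5 -0.9 -0.6] gap 1.0 q [-0.24  0.5   0.17  1.24 -0.    1.47]
shift cm [ 1.689  0.049 -0.07 ] turn deg [-0.04  0.02  0.02] dist 118.4
```

```bash
python3 -m jog '[[[0,0,-0.2],[0,0,0],100],[[0,0,-0.2],[0,0,0],100],[[0.5,0,0],[0,0,0],100],[[1,0,0],[0,0,0],100],[[1,0,0],[0,0,0],100],[[1,0,0],[0,0,0],100],[[0.5,0,0],[0,0,0],100],[[0,0,0],[0,0,0],100],[[0,0,0],[0,0,0],100],[[0,0,0],[0,0,0],100]]' 40; python3 go.py 594 -143 27 -8 7
```

```text
time: 15.15
position: [592.9, -139.4, 107.5]
ee_rot: [0.534, 0.464, -0.534, 0.464]
contact_force: [0.8, 0.1, -0.5]
finger_gap: 1.001
t 15.15 pos [ 592.9 -139.4  107.5] x [ 0.001 -0.    -1.   ] y [ 0.99  -0.139  0.001] yaw_y -8.01 F [ 0.8  0.1 -0.5] gap 1.001 q [-0.23  0.53  0.11  1.15  0.    1.48]
shift cm [1.15  0.022 0.048] turn deg [-0.    0.   -0.01] dist 80.6
```

```bash
python3 -m jog '[[[0.8,0.1,0.2],[0,0,0],100],[[1.2,0.05,0.15],[0,0,0],100],[[1.4,0,0],[0,0,0],100],[[1.4,0,0],[0,0,0],100],[[1.4,0,0],[0,0,0],100],[[1,0,0],[0,0,0],100],[[0.6,0,0],[0,0,0],100],[[0.1,0,0],[0,0,0],100],[[0,0,0],[0,0,0],100],[[0,0,0],[0,0,0],100]]' 40; python3 - <<'E'
from h import *
pose();C=cam('wrist');p,d=eyes.read_camera('wrist');cv2.imwrite('pics/w9.png',p[:,:,::-1]);P=cloud(C,d)
p,d=eyes.read_camera('scene');q=p[180:320,300:480];cv2.imwrite('pics/s9.png',cv2.resize(q[:,:,::-1],None,fx=4,fy=4,interpolation=cv2.INTER_CUBIC))
E
```

```text
time: 16.4
position: [594.0, -143.1, 28.6]
ee_rot: [0.534, 0.464, -0.533, 0.464]
contact_force: [-0.6, 0.9, 0.0]
finger_gap: 0.999
t 16.4 pos [ 594.  -143.1   28.6] x [ 0.001 -0.    -1.   ] y [ 0.99  -0.139  0.001] yaw_y -8.01 F [-0.6  0.9  0. ] gap 0.999 q [-0.24  0.6   0.02  0.98  0.    1.47]
```

View pics/w9.png

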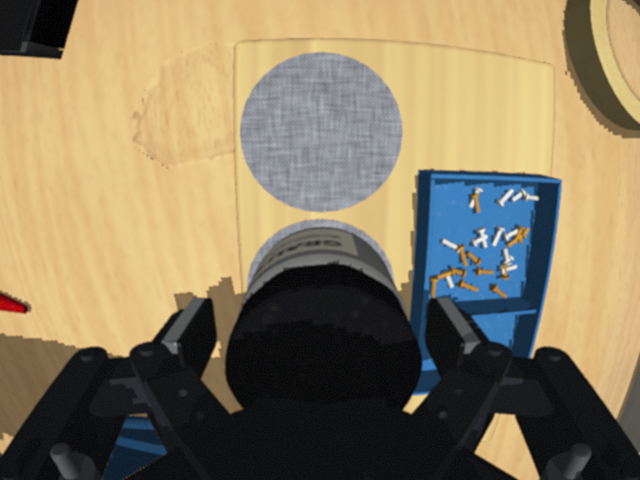

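View pics/s9.png

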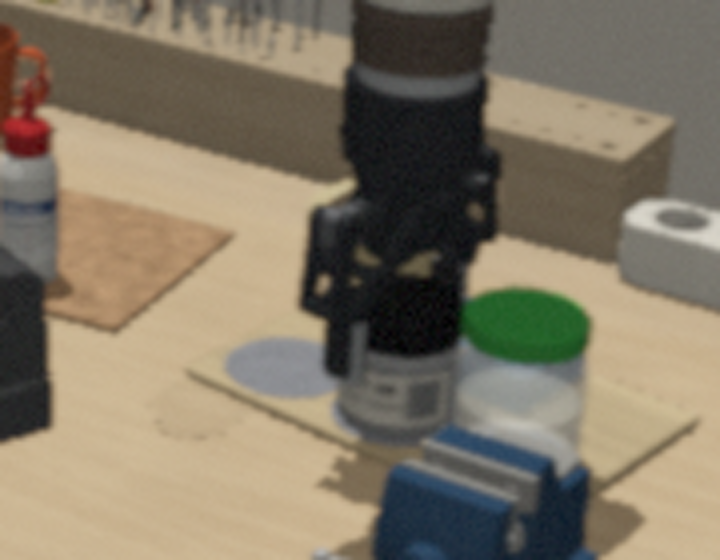

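```bash
python3 -m jog '[[[0,0,0],[0,0,0],85],[[0,0,0],[0,0,0],70],[[0,0,0],[0,0,0],60],[[0,0,0],[0,0,0],50],[[0,0,0],[0,0,0],50],[[-0.1,0,0],[0,0,0],50],[[-0.4,0,0],[0,0,0],50],[[-0.8,0,0],[0,0,0],50],[[-1.2,0,0],[0,0,0],50],[[-1.2,0,0],[0,0,0],50]]' 40; python3 -c "
from h import *
pose()"
```

```text
time: 17.75
position: [593.7, -143.0, 66.1]
ee_rot: [0.534, 0.464, -0.534, 0.464]
contact_force: [1.1, 0.1, -1.1]
finger_gap: 0.762
t 17.75 pos [ 593.7 -143.    66.1] x [ 0.001 -0.    -1.   ] y [ 0.99  -0.139  0.001] yaw_y -8.01 F [ 1.1  0.1 -1.1] gap 0.762 q [-0.24  0.57  0.06  1.06 -0.    1.47]
```

```bash
python3 -m jog '[[[-1.2,0,0],[0,0,0],50],[[-1.2,0,0],[0,0,0],50],[[-1.2,0,0],[0,0,0],50],[[-0.8,0.2,-0.5],[0,0,0],50],[[0,0.5,-1.2],[0,0,0],50],[[0,0.8,-2],[0,0,0],50],[[0,0.8,-2.5],[0,0,0],50],[[0,0.8,-2],[0,0,0],50],[[0,0.5,-1],[0,0,0],50],[[0,0,0],[0,0,0],50]]' 40; python3 go.py 671.5 60 110 3 7
```

```text
time: 19.0
position: [642.4, -55.9, 108.6]
ee_rot: [-0.533, -0.464, 0.534, -0.464]
contact_force: [-0.0, 0.7, -1.8]
finger_gap: 0.757
t 19.0 pos [642.4 -55.9 108.6] x [-0. -0. -1.] y [ 0.99  -0.138 -0.   ] yaw_y -7.92 F [-0.   0.7 -1.8] gap 0.757 q [-0.09  0.6   0.23  1.21 -0.    1.62]
shift cm [-0.021  0.322 -1.679] turn deg [-1.56  0.    0.  ] dist 119.5
```

```bash
python3 -m jog '[[[0,0.32,-1],[-1.56,0,0],50],[[0,0.32,-1.7],[-1.56,0,0],50],[[0,0.32,-1.9],[-1.56,0,0],50],[[0,0.32,-1.9],[-1.56,0,0],50],[[0,0.32,-1.9],[-1.56,0,0],50],[[0,0.32,-1.9],[-1.56,0,0],50],[[0,0.32,-1.5],[-1.56,0,0],50],[[0,0,-0.6],[0,0,0],50],[[0,0,0],[0,0,0],50],[[0,0,0],[0,0,0],50]]' 40; python3 go.py 671.5 170.7 55 6 9
```

```text
time: 20.25
position: [670.3, 64.8, 109.0]
ee_rot: [0.487, 0.512, -0.487, 0.512]
contact_force: [0.5, -0.1, -1.7]
finger_gap: 0.761
t 20.25 pos [670.3  64.8 109. ] x [-0. -0. -1.] y [ 0.999  0.05  -0.   ] yaw_y 2.86 F [ 0.5 -0.1 -1.7] gap 0.761 q [ 0.1   0.65  0.33  1.25 -0.    1.62]
shift cm [ 0.6    0.101 -1.173] turn deg [-0.35  0.    0.  ] dist 118.9
```

```bash
python3 -m jog '[[[-1.5,0,0],[0,0,0],50],[[-1.5,0.1,0],[0,0,0],50],[[-1,0.1,-0.6],[0,0,0],50],[[0,0.1,-1.5],[-0.5,0,0],50],[[0,0.1,-2],[-0.5,0,0],50],[[0,0.1,-2],[-0.5,0,0],50],[[0,0.1,-2],[-0.5,0,0],50],[[0,0.1,-1.6],[-0.5,0,0],50],[[0,0.1,-0.8],[-0.5,0,0],50],[[0,0,0],[0,0,0],50]]' 40; python3 go.py 671.5 170.7 55 6 9
```

```text
time: 21.5
position: [671.0, 171.4, 148.9]
ee_rot: [0.473, 0.525, -0.473, 0.525]
contact_force: [-0.0, 0.2, -1.5]
finger_gap: 0.755
t 21.5 pos [671.  171.4 148.9] x [-0. -0. -1.] y [ 0.995  0.104 -0.   ] yaw_y 5.97 F [-0.   0.2 -1.5] gap 0.755 q [ 0.25  0.67  0.47  1.37 -0.    1.72]
shift cm [1.043 0.004 0.008] turn deg [-0.  0.  0.] dist 93.9
```

```bash
python3 -m jog '[[[0,0.3,-0.2],[0,0,0],50],[[0.5,0.3,-0.2],[0,0,0],50],[[1.5,0,0],[0,0,0],50],[[1.7,0,0],[0,0,0],50],[[1.7,0,0],[0,0,0],50],[[1.7,0,0],[0,0,0],50],[[1.7,0,0],[0,0,0],50],[[1.4,0,0],[0,0,0],50],[[0.8,0,0],[0,0,0],50],[[0.4,0,0],[0,0,0],50]]' 40; python3 -m jog '[[[0.3,0,0],[0,0,0],50],[[0.2,0,0],[0,0,0],50],[[0.1,0,0],[0,0,0],50],[[0.1,0,0],[0,0,0],50],[[0.1,0,0],[0,0,0],50],[[0,0,0],[0,0,0],50],[[0,0,0],[0,0,0],50],[[0,0,0],[0,0,0],50],[[0,0,0],[0,0,0],50],[[0,0,0],[0,0,0],50]]'
```

```text
time: 22.75
position: [676.6, 175.4, 34.5]
ee_rot: [0.473, 0.525, -0.474, 0.525]
contact_force: [-0.1, -0.2, -1.2]
finger_gap: 0.759
time: 24.0
position: [676.6, 175.4, 27.0]
ee_rot: [0.474, 0.525, -0.474, 0.525]
contact_force: [0.5, 0.7, -0.9]
finger_gap: 0.753
```

```bash
python3 -m jog '[[[0.1,0,0],[0,0,0],50],[[0.05,0,0],[0,0,0],50],[[0.05,0,0],[0,0,0],50],[[0,0,0],[0,0,0],50],[[0,0,0],[0,0,0],80],[[0,0,0],[0,0,0],88],[[0,0,0],[0,0,0],92],[[0,0,0],[0,0,0],92],[[0,0,0],[0,0,0],92],[[0,0,0],[0,0,0],92]]'; python3 - <<'E'
from h import *
p,d=eyes.read_camera('wrist');cv2.imwrite('pics/w10.png',p[:,:,::-1])
E
```

```text
time: 25.25
position: [676.6, 175.4, 25.0]
ee_rot: [0.474, 0.525, -0.474, 0.525]
contact_force: [-0.0, -0.7, -0.5]
finger_gap: 0.92
```

View pics/w10.png

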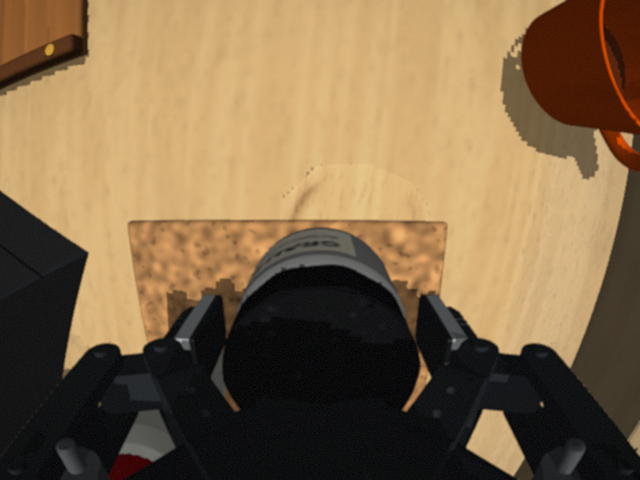

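```bash
python3 -m jog '[[[-0.5,0,0],[0,0,0],92],[[-1.2,0,0],[0,0,0],95],[[-2,0,0],[0,0,0],100],[[-2.5,0,0],[0,0,0],100],[[-2.5,0,0],[0,0,0],100],[[-2.5,0,0],[0,0,0],100],[[-2.5,0,0],[0,0,0],100],[[-1.5,0,0],[0,0,0],100],[[-0.8,0,0],[0,0,0],100],[[0,0,0],[0,0,0],100]]' 40;python3 go.py 582.5 -218.3 160 -8 12; python3 - <<'E'
from h import *
p,d=eyes.read_camera('wrist');cv2.imwrite('pics/w11.png',p[:,:,::-1])
E
```

```text
time: 26.55
position: [676.8, 175.4, 185.3]
ee_rot: [0.474, 0.525, -0.473, 0.525]
contact_force: [-0.0, 0.8, -0.5]
finger_gap: 0.999
t 26.55 pos [676.8 175.4 185.3] x [ 0.001  0.    -1.   ] y [0.995 0.103 0.001] yaw_y 5.91 F [-0.   0.8 -0.5] gap 0.999 q [ 0.25  0.68  0.57  1.47 -0.    1.72]
shift cm [ 0.21  -0.761  3.295] turn deg [ 1.16 -0.   -0.  ] dist 405.6
```

View pics/w11.png

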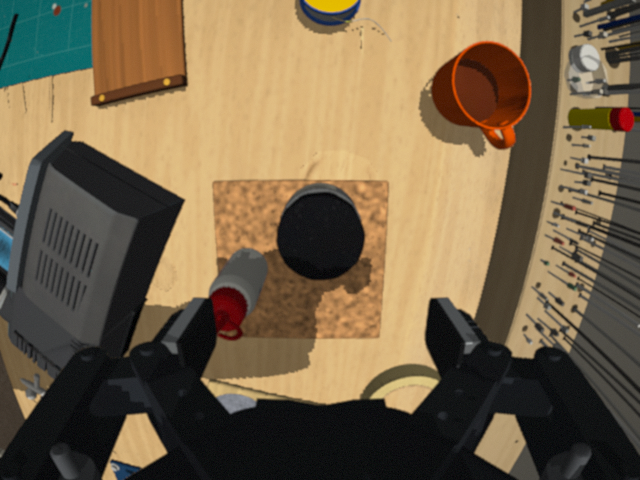

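```bash
python3 -m jog '[[[0,-0.8,2.5],[1.4,0,0],100],[[0,-0.9,4.3],[1.4,0,0],100],[[0,-0.9,4.6],[1.4,0,0],100],[[0,-0.9,4.6],[1.4,0,0],100],[[0.4,-0.9,4.6],[1.4,0,0],100],[[0.5,-0.9,4.6],[1.4,0,0],100],[[0.5,-0.9,4.6],[1.4,0,0],100],[[0.5,-0.9,4.3],[1.4,0,0],100],[[0.3,-0.9,3.5],[1.4,0,0],100],[[0,-0.8,2],[1.4,0,0],100]]' 40;python3 go.py 582.5 -218.3 90 -8 6
```

```text
time: 27.85
position: [586.0, -220.6, 161.3]
ee_rot: [-0.534, -0.464, 0.535, -0.462]
contact_force: [0.3, -0.2, -0.4]
finger_gap: 1.002
t 27.85 pos [ 586.  -220.6  161.3] x [-0.003  0.001 -1.   ] y [ 0.99  -0.144 -0.003] yaw_y -8.25 F [ 0.3 -0.2 -0.4] gap 1.002 q [-0.36  0.53  0.26  1.3   0.    1.35]
shift cm [ 1.189 -0.061 -0.03 ] turn deg [-0.04 -0.01  0.03] dist 71.5
```

```bash
python3 -m jog '[[[0,0,0],[0,0,0],100],[[0.5,-0.1,0],[0,0,0],100],[[1,-0.1,0],[0,0,0],100],[[1,-0.1,0],[0,0,0],100],[[0.8,0,0],[0,0,0],100],[[0.3,0,0],[0,0,0],100],[[0,0,0],[0,0,0],100],[[0,0,0],[0,0,0],100],[[0,0,0],[0,0,0],100],[[0,0,0],[0,0,0],100]]' 40; python3 - <<'E'
from h import *
pose();C=cam('wrist');p,d=eyes.read_camera('wrist');cv2.imwrite('pics/w12.png',p[:,:,::-1]);P=cloud(C,d)
print(proj(C,[(582.5,-218.3,98),(582.5,-218.3,8),(593,-143,8),(603.5,-68.6,8)]).round(1))
E
python3 go.py 583 -218.3 34 -8 6
```

```text
time: 29.1
position: [584.7, -218.9, 127.3]
ee_rot: [0.534, 0.463, -0.534, 0.464]
contact_force: [-0.5, -0.3, -0.9]
finger_gap: 0.999
t 29.1 pos [ 584.7 -218.9  127.3] x [ 0. -0. -1.] y [ 0.99  -0.141  0.   ] yaw_y -8.09 F [-0.5 -0.3 -0.9] gap 0.999 q [-0.36  0.54  0.19  1.22  0.    1.35]
[[315.2 277.3]
 [316.7 231.9]
 [316.3 127.7]
 [316.1  25.9]]
t 29.15 pos [ 584.7 -218.9  127.3] x [ 0. -0. -1.] y [ 0.99  -0.141  0.   ] yaw_y -8.09 F [0.4 0.2 0.7] gap 1.004 q [-0.36  0.54  0.19  1.22 -0.    1.35]
shift cm [ 1.554 -0.03  -0.007] turn deg [-0.02  0.   -0.  ] dist 93.3
```

View pics/w12.png

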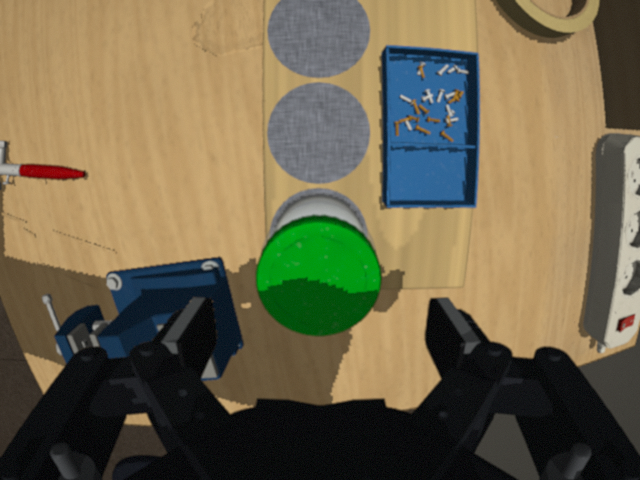

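```bash
python3 -m jog '[[[0.8,0,0],[0,0,0],100],[[1.4,0,0],[0,0,0],100],[[1.5,0,0],[0,0,0],100],[[1.5,0,0],[0,0,0],100],[[1.5,0,0],[0,0,0],100],[[1.3,0,0],[0,0,0],100],[[0.8,0,0],[0,0,0],100],[[0.5,0,0],[0,0,0],100],[[0,0,0],[0,0,0],100],[[0,0,0],[0,0,0],100]]' 40; python3 - <<'E'
from h import *
pose();p,d=eyes.read_camera('wrist');cv2.imwrite('pics/w13.png',p[:,:,::-1])
E
```

```text
time: 30.4
position: [585.0, -219.0, 34.6]
ee_rot: [0.534, 0.463, -0.534, 0.464]
contact_force: [0.1, 0.4, 0.2]
finger_gap: 1.001
t 30.4 pos [ 585.  -219.    34.6] x [ 0.001 -0.    -1.   ] y [ 0.99  -0.141  0.001] yaw_y -8.09 F [0.1 0.4 0.2] gap 1.001 q [-0.36  0.62  0.07  1.02 -0.    1.35]
```

View pics/w13.png

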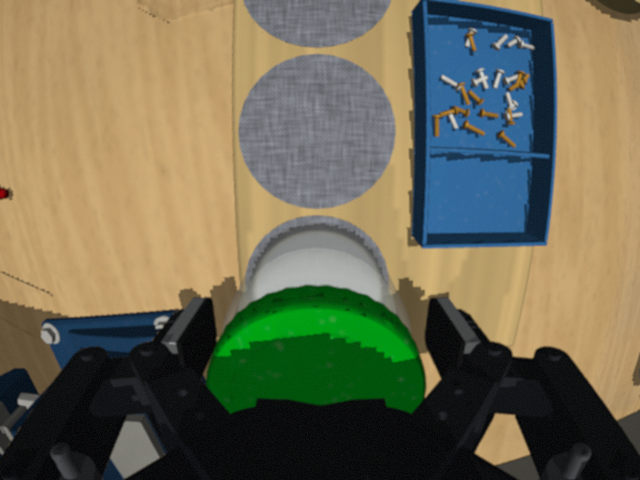

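```bash
python3 -m jog '[[[0,-0.1,0],[0,0,0],95],[[0,0,0],[0,0,0],85],[[0,0,0],[0,0,0],75],[[0,0,0],[0,0,0],60],[[0,0,0],[0,0,0],60],[[0,0,0],[0,0,0],60],[[-0.1,0,0],[0,0,0],60],[[-0.4,0,0],[0,0,0],60],[[-0.8,0,0],[0,0,0],60],[[-1.2,0,0],[0,0,0],60]]' 50; python3 -c "
from h import *
pose()"
```

```text
time: 31.7
position: [583.0, -218.4, 58.9]
ee_rot: [-0.534, -0.464, 0.534, -0.463]
contact_force: [-0.4, 0.5, -2.4]
finger_gap: 0.793
t 31.7 pos [ 583.  -218.4   58.9] x [-0.002  0.001 -1.   ] y [ 0.99  -0.141 -0.002] yaw_y -8.09 F [-0.4  0.5 -2.4] gap 0.793 q [-0.36  0.6   0.09  1.07  0.    1.35]
```

```bash
python3 -m jog '[[[-1.3,0,0],[0,0,0],60],[[-1.3,0,0],[0,0,0],60],[[-1,0,0],[0,0,0],60],[[-0.5,0.3,-0.8],[0,0,0],60],[[0,0.6,-1.8],[-1,0,0],60],[[0,0.7,-2.4],[-1,0,0],60],[[0,0.7,-2.4],[-1,0,0],60],[[0,0.6,-2.2],[-1,0,0],60],[[0,0.4,-1.5],[-1,0,0],60],[[0,0,-0.5],[0,0,0],60]]' 50; python3 go.py 686.4 86.7 95 6 9
```

```text
time: 32.95
position: [629.1, -105.7, 99.7]
ee_rot: [-0.513, -0.487, 0.513, -0.487]
contact_force: [-0.3, 0.3, -2.9]
finger_gap: 0.791
t 32.95 pos [ 629.1 -105.7   99.7] x [-0. -0. -1.] y [ 0.999 -0.052 -0.   ] yaw_y -2.98 F [-0.3  0.3 -2.9] gap 0.791 q [-0.17  0.59  0.19  1.18 -0.    1.46]
shift cm [ 0.052  0.675 -2.129] turn deg [-1.  0.  0.] dist 200.8
```

```bash
python3 -m jog '[[[0,0.7,-1.3],[-1,0,0],60],[[0,0.7,-2.1],[-1,0,0],60],[[0,0.7,-2.4],[-1,0,0],60],[[0,0.7,-2.4],[-1,0,0],60],[[0,0.7,-2.4],[-1,0,0],60],[[0,0.7,-2.4],[-1,0,0],60],[[0,0.7,-2.4],[-1,0,0],60],[[0,0.7,-2.1],[-1,0,0],60],[[0,0.5,-1.3],[-1,0,0],60],[[0,0,0],[0,0,0],60]]' 50; python3 go.py 686.4 86.7 34.5 6 9
```

```text
time: 34.2
position: [687.0, 82.7, 99.8]
ee_rot: [0.473, 0.525, -0.473, 0.526]
contact_force: [0.5, -0.0, -2.2]
finger_gap: 0.792
t 34.2 pos [687.   82.7  99.8] x [ 0. -0. -1.] y [ 0.995  0.105 -0.   ] yaw_y 6.01 F [ 0.5 -0.  -2.2] gap 0.792 q [ 0.12  0.7   0.39  1.26 -0.    1.59]
shift cm [ 0.726 -0.002 -0.045] turn deg [0. 0. 0.] dist 65.4
```

```bash
python3 -m jog '[[[0.5,0,-0.2],[0,0,0],60],[[1.2,0,-0.2],[0,0,0],60],[[1.4,0,0],[0,0,0],60],[[1.4,0,0],[0,0,0],60],[[1,0,0],[0,0,0],60],[[0.6,0,0],[0,0,0],60],[[0.3,0,0],[0,0,0],60],[[0.1,0,0],[0,0,0],60],[[0,0,0],[0,0,0],60],[[0,0,0],[0,0,0],60]]' 50; python3 - <<'E'
from h import *
pose();p,d=eyes.read_camera('wrist');cv2.imwrite('pics/w14.png',p[:,:,::-1])
E
```

```text
time: 35.45
position: [686.7, 85.6, 35.5]
ee_rot: [0.474, 0.525, -0.473, 0.525]
contact_force: [-0.1, -0.3, -2.1]
finger_gap: 0.791
t 35.45 pos [686.7  85.6  35.5] x [ 0.001  0.    -1.   ] y [0.995 0.103 0.001] yaw_y 5.92 F [-0.1 -0.3 -2.1] gap 0.791 q [0.12 0.74 0.3  1.13 0.   1.59]
```

View pics/w14.png

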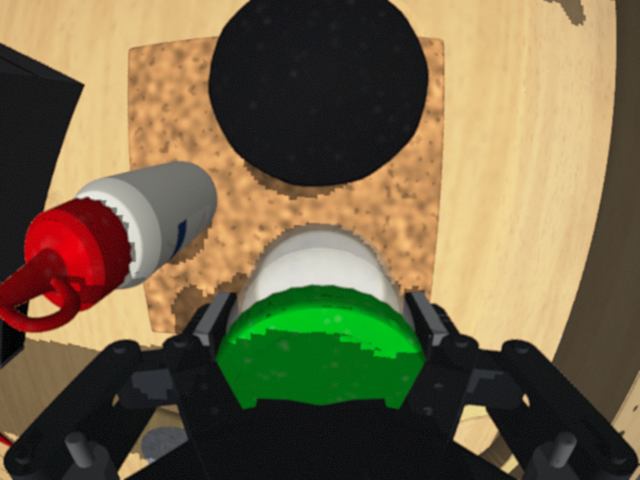

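```bash
python3 -m jog '[[[0.1,0,0],[0,0,0],60],[[0.1,0,0],[0,0,0],60],[[0.1,0,0],[0,0,0],60],[[0.1,0,0],[0,0,0],60],[[0,0,0],[0,0,0],60],[[0,0,0],[0,0,0],60],[[0,0,0],[0,0,0],60],[[0,0,0],[0,0,0],60],[[0,0,0],[0,0,0],60],[[0,0,0],[0,0,0],60]]' 50; python3 -m jog '[[[0,0,0],[0,0,0],82],[[0,0,0],[0,0,0],90],[[0,0,0],[0,0,0],96],[[0,0,0],[0,0,0],100],[[0,0,0],[0,0,0],100],[[-0.6,0,0],[0,0,0],100],[[-1.5,0,0],[0,0,0],100],[[-2.5,0,0],[0,0,0],100],[[-2.5,0,0],[0,0,0],100],[[-2,0,0],[0,0,0],100]]' 40;  python3 go.py 668.9 -150 140 -7.5 9
```

```text
time: 36.75
position: [686.3, 85.5, 31.8]
ee_rot: [0.474, 0.525, -0.474, 0.525]
contact_force: [-4.0, -0.2, 5.3]
finger_gap: 0.789
time: 38.0
position: [687.2, 85.6, 125.0]
ee_rot: [0.474, 0.524, -0.473, 0.526]
contact_force: [0.3, -0.4, -0.1]
finger_gap: 1.0
t 38.0 pos [687.2  85.6 125. ] x [ 0.003  0.    -1.   ] y [0.995 0.103 0.003] yaw_y 5.91 F [ 0.3 -0.4 -0.1] gap 1.0 q [0.12 0.68 0.43 1.31 0.   1.59]
shift cm [-0.168 -0.201  2.624] turn deg [ 1.49 -0.   -0.02] dist 236.8
```

```bash
python3 -m jog '[[[-0.5,-0.2,1.3],[1.5,0,0],100],[[-0.5,-0.2,2.5],[1.5,0,0],100],[[-0.5,-0.2,3],[1.5,0,0],100],[[0,-0.2,3.2],[1.5,0,0],100],[[0,-0.2,3.2],[1.5,0,0],100],[[0,-0.2,3.2],[1.5,0,0],100],[[0,-0.2,3],[1.5,0,0],100],[[0,-0.2,2.5],[1.5,0,0],100],[[0,-0.2,1.4],[1.4,0,0],100],[[0,0,0],[0,0,0],100]]' 40; python3 - <<'E'
from h import *
p,d=eyes.read_camera('top');cv2.imwrite('pics/t2.png',p[:,:,::-1]);C=cam('top');P=cloud(C,d)
for n in('parts_tray',):
    for o in outline_of('top',n)[:1]:
        m=o['region'];vv,uu=np.nonzero(m);W=atz(C,uu+0.,vv+0.,30)[:,:2].astype(np.float32);print(n,o['score'],cv2.minAreaRect(cv2.convexHull(W)))
pose()
C=cam('wrist');p,d=eyes.read_camera('wrist');cv2.imwrite('pics/w15.png',p[:,:,::-1]);P=cloud(C,d)
hsv=cv2.cvtColor(p,cv2.COLOR_RGB2HSV);m=((hsv[...,0]>100)&(hsv[...,0]<125)&(hsv[...,1]>120)).astype(np.uint8)
k,l,s,c=cv2.connectedComponentsWithStats(cv2.morphologyEx(m,cv2.MORPH_CLOSE,np.ones((9,9))));
for o in outline_of('wrist','parts_tray')[:1]:
    m=o['region'];vv,uu=np.nonzero(m);W=atz(C,uu+0.,vv+0.,30)[:,:2].astype(np.float32);print('wrist',o['score'],o['centre'],cv2.minAreaRect(cv2.convexHull(W)))
E
```

```text
time: 39.25
position: [667.4, -148.3, 136.8]
ee_rot: [-0.532, -0.466, 0.532, -0.466]
contact_force: [0.1, 1.0, -0.2]
finger_gap: 0.998
parts_tray 0.91 ((671.3746948242188, -126.34568786621094), (69.44852447509766, 70.91109466552734), 81.9952163696289)
t 39.35 pos [ 668.  -146.4  136.9] x [-0.     0.001 -1.   ] y [ 0.992 -0.13  -0.   ] yaw_y -7.45 F [ 0.6  0.8 -0.3] gap 1.0 q [-0.22  0.66  0.42  1.33  0.    1.48]
wrist 0.75 [328.3, 234.9] ((672.0198974609375, -151.13201904296875), (112.74522399902344, 67.14464569091797), 82.56649017333984)
```

View pics/w15.png

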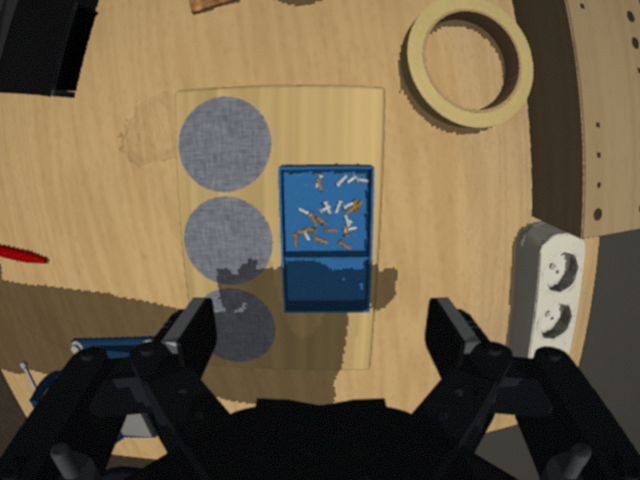

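View pics/t2.png

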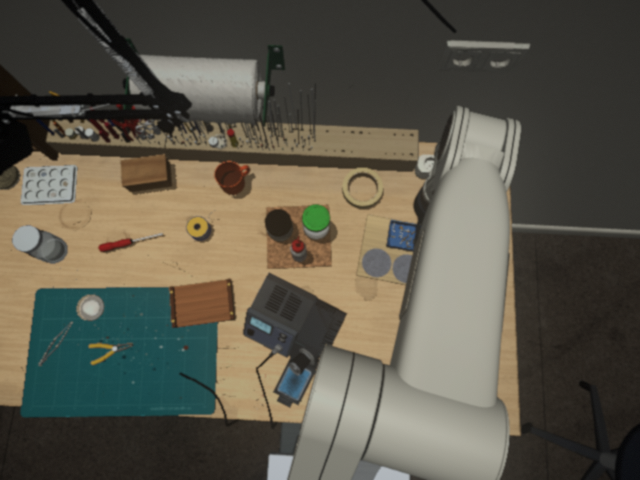

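```bash
python3 -m jog '[[[0,0.3,0.4],[0,0,0],100],[[1,0.05,0.1],[0,0,0],100],[[2,0,0],[0,0,0],100],[[2,0,0],[0,0,0],100],[[2,0,0],[0,0,0],100],[[2,0,0],[0,0,0],100],[[1.5,0,0],[0,0,0],100],[[1,0,0],[0,0,0],100],[[0.5,0,0],[0,0,0],100],[[0,0,0],[0,0,0],100]]' 40; python3 go.py 671 -151 4 -7.5 3
```

```text
time: 40.7
position: [670.8, -152.4, 17.0]
ee_rot: [0.532, 0.466, -0.532, 0.466]
contact_force: [0.3, -0.6, -0.3]
finger_gap: 1.0
t 40.7 pos [ 670.8 -152.4   17. ] x [ 0.  0. -1.] y [ 0.991 -0.13   0.   ] yaw_y -7.49 F [ 0.3 -0.6 -0.3] gap 1.0 q [-0.22  0.75  0.27  1.09  0.    1.48]
shift cm [ 0.432 -0.001 -0.048] turn deg [ 0. -0. -0.] dist 13.0
```

```bash
python3 -m jog '[[[0.4,0,-0.1],[0,0,0],100],[[0.4,0,0],[0,0,0],100],[[0.3,0,0],[0,0,0],100],[[0.2,0,0],[0,0,0],100],[[0,0,0],[0,0,0],100],[[0,0,0],[0,0,0],100],[[0,0,0],[0,0,0],100],[[0,0,0],[0,0,0],100],[[0,0,0],[0,0,0],100],[[0,0,0],[0,0,0],100]]' 20; python3 - <<'E'
from h import *
pose();p,d=eyes.read_camera('wrist');cv2.imwrite('pics/w16.png',p[:,:,::-1])
E
```

```text
time: 41.95
position: [670.9, -151.5, 4.0]
ee_rot: [-0.532, -0.466, 0.532, -0.466]
contact_force: [0.4, 0.3, 0.1]
finger_gap: 1.003
t 41.95 pos [ 670.9 -151.5    4. ] x [-0. -0. -1.] y [ 0.991 -0.13  -0.   ] yaw_y -7.49 F [0.4 0.3 0.1] gap 1.003 q [-0.22  0.77  0.26  1.06 -0.    1.48]
```

View pics/w16.png

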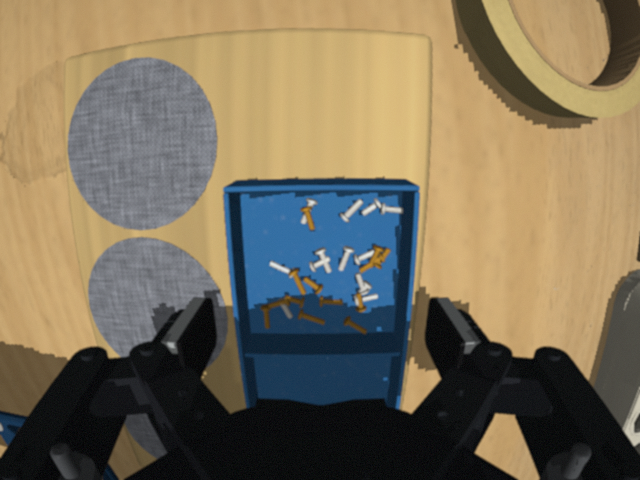

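```bash
python3 -m jog '[[[0,0,0],[0,0,0],90],[[0,0,0],[0,0,0],80],[[0,0,0],[0,0,0],70],[[0,0,0],[0,0,0],60],[[0,0,0],[0,0,0],60],[[0,0,0],[0,0,0],60],[[0,0,0],[0,0,0],60],[[-0.2,0,0],[0,0,0],60],[[-0.6,0,0],[0,0,0],60],[[-1,0,0],[0,0,0],60]]' 25; python3 - <<'E'
from h import *
pose();p,d=eyes.read_camera('wrist');cv2.imwrite('pics/w17.png',p[:,:,::-1])
E
```

```text
time: 43.25
position: [670.4, -151.4, 21.9]
ee_rot: [-0.531, -0.467, 0.532, -0.466]
contact_force: [-1.0, 0.1, -0.2]
finger_gap: 0.764
t 43.25 pos [ 670.4 -151.4   21.9] x [-0.001  0.    -1.   ] y [ 0.991 -0.13  -0.001] yaw_y -7.49 F [-1.   0.1 -0.2] gap 0.764 q [-0.22  0.75  0.27  1.1  -0.    1.48]
```

View pics/w17.png

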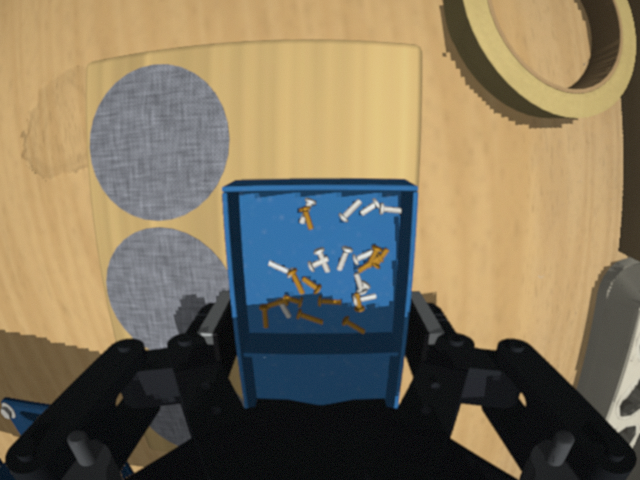

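```bash
python3 -m jog '[[[-1.5,0,0],[0,0,0],60],[[-2,0,0],[0,0,0],60],[[-2.5,0,0],[0,0,0],60],[[-2.5,0,0],[0,0,0],60],[[-2.5,0,0],[0,0,0],60],[[-2.5,0,0],[0,0,0],60],[[-2,0,0],[0,0,0],60],[[-1.5,0,0],[0,0,0],60],[[-1,0,0],[0,0,0],60],[[0,0,0],[0,0,0],60]]' 25; python3 go.py 481 351 180 11.3 15
```

```text
time: 44.55
position: [671.3, -151.5, 202.9]
ee_rot: [0.532, 0.466, -0.531, 0.467]
contact_force: [1.5, -0.7, -1.5]
finger_gap: 0.769
t 44.55 pos [ 671.3 -151.5  202.9] x [ 0.001 -0.    -1.   ] y [ 0.991 -0.13   0.001] yaw_y -7.49 F [ 1.5 -0.7 -1.5] gap 0.769 q [-0.22  0.65  0.56  1.49  0.    1.48]
shift cm [ 0.151 -1.199 -3.393] turn deg [-1.25  0.   -0.01] dist 537.9
```

```bash
python3 -m jog '[[[0,-0.6,-1.8],[-1.25,0,0],60],[[0,-1.2,-3],[-1.25,0,0],60],[[0,-1.3,-3.7],[-1.25,0,0],60],[[0,-1.3,-3.9],[-1.25,0,0],60],[[0,-1.3,-3.9],[-1.25,0,0],60],[[0,-1.3,-3.9],[-1.25,0,0],60],[[0,-1.3,-3.9],[-1.25,0,0],60],[[0,-1.3,-3.9],[-1.25,0,0],60],[[0,-1.3,-3.9],[-1.25,0,0],60],[[0,-1.3,-3.9],[-1.25,0,0],60]]' 25; python3 go.py 481 351 150 11.3 6
```

```text
time: 45.8
position: [555.8, 211.1, 201.0]
ee_rot: [0.476, 0.522, -0.478, 0.521]
contact_force: [-0.3, -0.2, -0.0]
finger_gap: 0.767
t 45.8 pos [555.8 211.1 201. ] x [-0.002 -0.    -1.   ] y [ 0.996  0.09  -0.002] yaw_y 5.16 F [-0.3 -0.2 -0. ] gap 0.767 q [0.36 0.44 0.22 1.35 0.   1.84]
shift cm [ 0.85  -0.922 -2.48 ] turn deg [-1.02 -0.    0.02] dist 166.7
```

```bash
python3 -m jog '[[[0,-1,-3],[-1,0,0],60],[[0,-1,-3],[-1,0,0],60],[[0.5,-1,-2.6],[-1,0,0],60],[[1,-0.9,-2.2],[-1,0,0],60],[[1.5,-0.5,-1.2],[-1,0,0],60],[[1,0,-0.4],[-0.3,0,0],60],[[0.5,0,0],[0,0,0],60],[[0,0,0],[0,0,0],60],[[0,0,0],[0,0,0],60],[[0,0,0],[0,0,0],60]]' 25; python3 go.py 481 351 40 11.3 6;  python3 - <<'E'
from h import *
C=cam('wrist');p,d=eyes.read_camera('wrist');cv2.imwrite('pics/w18.png',p[:,:,::-1])
e=np.radians(11.3);ex=np.array([np.cos(e),np.sin(e),0]);ey=np.array([-np.sin(e),np.cos(e),0]);c=np.array([481,351,8])
print(proj(C,[c+a*ex*50+b*ey*75 for a in(-1,1) for b in(-1,1)]).round(0))
for o in outline_of('wrist','tray_stand')[:1]:print(o['score'],o['centre'])
E
```

```text
time: 47.05
position: [500.3, 326.7, 157.6]
ee_rot: [0.454, 0.543, -0.453, 0.543]
contact_force: [-0.4, -0.1, 0.0]
finger_gap: 0.764
t 47.05 pos [500.3 326.7 157.6] x [ 0.001  0.001 -1.   ] y [0.984 0.178 0.001] yaw_y 10.26 F [-0.4 -0.1  0. ] gap 0.764 q [ 0.58  0.47  0.15  1.25 -0.    1.97]
shift cm [ 1.96  -0.242 -0.457] turn deg [-0.17 -0.   -0.01] dist 121.6
[[247. 277.]
 [236.  99.]
 [362. 276.]
 [363.  95.]]
0.92 [306.7, 138.3]
```

View pics/w18.png

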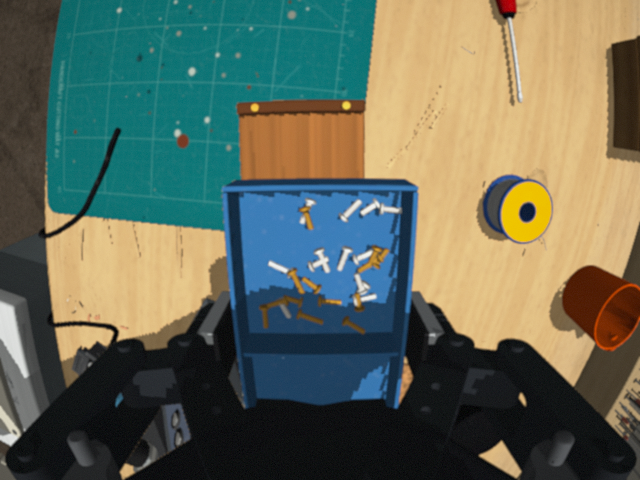

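```bash
python3 -m jog '[[[0.5,-0.3,-0.6],[-0.5,0,0],60],[[1,-0.4,-0.8],[-0.5,0,0],60],[[1.5,-0.4,-0.8],[0,0,0],60],[[2,-0.3,-0.5],[0,0,0],60],[[2,0,0],[0,0,0],60],[[2,0,0],[0,0,0],60],[[1.5,0,0],[0,0,0],60],[[0.8,0,0],[0,0,0],60],[[0.3,0,0],[0,0,0],60],[[0,0,0],[0,0,0],60]]' 25; python3 go.py 482 350.5 8 11.3 6;  python3 - <<'E'
from h import *
C=cam('wrist');p,d=eyes.read_camera('wrist');cv2.imwrite('pics/w19.png',p[:,:,::-1])
e=np.radians(11.3);ex=np.array([np.cos(e),np.sin(e),0]);ey=np.array([-np.sin(e),np.cos(e),0]);c=np.array([481,351,16])
print(proj(C,[c+a*ex*50+b*ey*75 for a in(-1,1) for b in(1,)]).round(0),proj(C,[c+a*ex*50+b*ey*65 for a in(-1,1) for b in(1,)]).round(0))
E
```

```text
time: 48.4
position: [481.1, 351.0, 41.3]
ee_rot: [0.449, 0.547, -0.448, 0.547]
contact_force: [0.3, -0.0, -1.0]
finger_gap: 0.768
t 48.4 pos [481.1 351.   41.3] x [ 0.001  0.    -1.   ] y [0.981 0.196 0.001] yaw_y 11.31 F [ 0.3 -0.  -1. ] gap 0.768 q [ 0.63  0.56 -0.02  0.99  0.    2.  ]
shift cm [0.555 0.014 0.011] turn deg [ 0.   -0.   -0.01] dist 33.3
[[212. 129.]
 [426. 129.]] [[213. 150.]
 [426. 150.]]
```

View pics/w19.png

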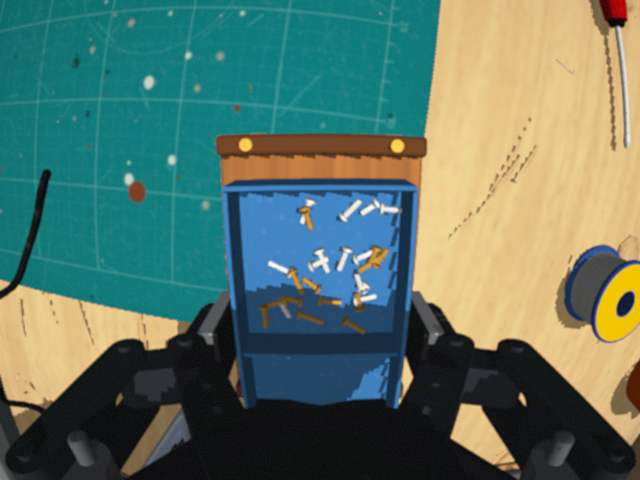

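```bash
python3 - <<'E'
from h import *
s,M=pose();C=cam('wrist')
for z,pts in ((s['position'][2]+26,[(222,186),(418,184)]),(16,[(217,136),(427,136)]),(16,[(219,155),(425,156)])):
    W=atz(C,np.array([a for a,b in pts]),np.array([b for a,b in pts]),z);print(((W-s['position'])@M).round(1),W.round(1))
E
```

```text
t 48.45 pos [481.2 351.1  41.6] x [ 0.001  0.001 -1.   ] y [0.981 0.196 0.001] yaw_y 11.31 F [-0.4  0.2 -0.1] gap 0.766 q [ 0.63  0.56 -0.02  0.99  0.    2.  ]
[[-26.  -32.2 -54.6]
 [-25.9  33.  -55.2]] [[438.9 398.3  67.6]
 [502.8 411.7  67.6]]
[[ 25.6 -47.9 -71.6]
 [ 25.7  50.6 -71.7]] [[420.3 412.   16. ]
 [516.8 431.3  16. ]]
[[ 25.6 -47.2 -62.6]
 [ 25.7  49.9 -62.2]] [[422.7 403.2  16. ]
 [518.  421.8  16. ]]
```

```bash
python3 -m jog '[[[0.5,0.1,0.15],[0,0,0],60],[[1,0,0.1],[0,0,0],60],[[1,0,0],[0,0,0],60],[[0.6,0,0],[0,0,0],60],[[0.3,0,0],[0,0,0],60],[[0.2,0,0],[0,0,0],60],[[0,0,0],[0,0,0],60],[[0,0,0],[0,0,0],60],[[0,0,0],[0,0,0],60],[[0,0,0],[0,0,0],60]]' 25; python3 -c "
from h import *
pose()"
```

```text
time: 49.7
position: [482.3, 348.6, 5.2]
ee_rot: [0.448, 0.547, -0.448, 0.547]
contact_force: [-0.1, -0.3, -1.1]
finger_gap: 0.767
t 49.7 pos [482.3 348.6   5.2] x [ 0.  0. -1.] y [0.981 0.196 0.   ] yaw_y 11.31 F [-0.1 -0.3 -1.1] gap 0.767 q [ 0.63  0.6  -0.05  0.91 -0.    2.  ]
```

```bash
python3 -m jog '[[[0.1,0,0],[0,0,0],60],[[0.05,0,0],[0,0,0],60],[[0,0,0],[0,0,0],60],[[0,0,0],[0,0,0],60],[[0,0,0],[0,0,0],80],[[0,0,0],[0,0,0],85],[[0,0,0],[0,0,0],92],[[0,0,0],[0,0,0],100],[[0,0,0],[0,0,0],100],[[0,0,0],[0,0,0],100]]' 25; python3 -m jog '[[[-0.5,0,0],[0,0,0],100],[[-1,0,0],[0,0,0],100],[[-2,0,0],[0,0,0],100],[[-2.5,0,0],[0,0,0],100],[[-3,0,0],[0,0,0],100],[[-3,0,0],[0,0,0],100],[[-3,0,0],[0,0,0],100],[[-2,0,0],[0,0,0],100],[[-1,0,0],[0,0,0],100],[[0,0,0],[0,0,0],100]]' 40;python3 - <<'E'
from h import *
pose();C=cam('wrist');p,d=eyes.read_camera('wrist');cv2.imwrite('pics/w20.png',p[:,:,::-1])
for n,z in(('parts_tray',30),('tray_stand',12)):
  for o in outline_of('wrist',n)[:1]:
    m=o['region'];vv,uu=np.nonzero(m);W=atz(C,uu+0.,vv+0.,z)[:,:2].astype(np.float32);print(n,round(o['score'],2),cv2.minAreaRect(cv2.convexHull(W)))
E
```

```text
time: 50.95
position: [482.3, 348.5, 3.5]
ee_rot: [0.448, 0.547, -0.448, 0.547]
contact_force: [0.3, 0.2, -0.5]
finger_gap: 0.996
time: 52.2
position: [482.6, 348.8, 184.4]
ee_rot: [0.449, 0.547, -0.448, 0.547]
contact_force: [0.1, 0.5, -0.1]
finger_gap: 0.999
t 52.2 pos [482.6 348.8 184.4] x [ 0.001  0.001 -1.   ] y [0.981 0.196 0.002] yaw_y 11.31 F [ 0.1  0.5 -0.1] gap 0.999 q [0.63 0.45 0.19 1.31 0.   2.  ]
parts_tray 0.68 ((482.85498046875, 349.22869873046875), (66.09793853759766, 109.97299194335938), 11.619390487670898)
tray_stand 0.63 ((482.1050720214844, 347.48321533203125), (100.00535583496094, 151.65980529785156), 10.667025566101074)
```

View pics/w20.png

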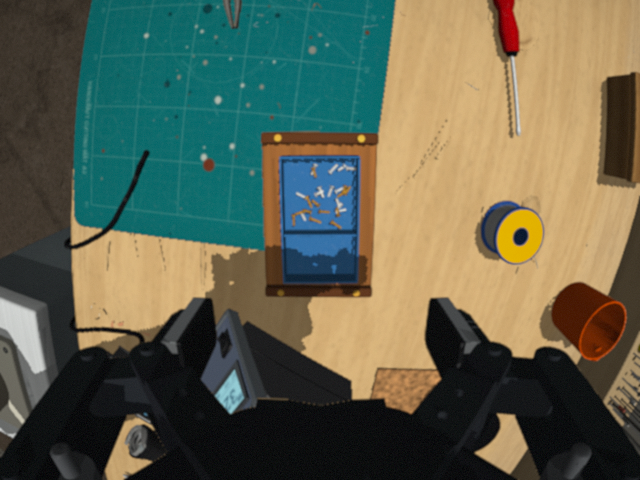

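```bash
python3 go.py 676.6 175.4 150 5.9 9
```

```text
t 52.35 pos [481.7 348.1 182.3] x [-0.002 -0.001 -1.   ] y [ 0.981  0.196 -0.002] yaw_y 11.31 F [ 0.1  0.2 -0. ] gap 1.001 q [0.63 0.45 0.19 1.31 0.   2.  ]
shift cm [0.359 1.843 2.232] turn deg [0.6  0.01 0.01] dist 262.4
```

```bash
python3 -m jog '[[[0,1,1.3],[0.6,0,0],100],[[0,1.8,2.3],[0.6,0,0],100],[[0,2.2,2.7],[0.6,0,0],100],[[0,2.3,2.7],[0.6,0,0],100],[[0,2.3,2.7],[0.6,0,0],100],[[0,2.3,2.7],[0.6,0,0],100],[[0,2.2,2.7],[0.6,0,0],100],[[0,1.6,2],[0.6,0,0],100],[[0,0.9,1],[0.6,0,0],100],[[0,0,0],[0,0,0],100]]' 40; python3 go.py 676.6 175.4 25.5 5.9 9; python3 - <<'E'
from h import *
C=cam('wrist');p,d=eyes.read_camera('wrist');cv2.imwrite('pics/w21.png',p[:,:,::-1])
print(proj(C,[[676.6,175.4,75],[613,121,135],[686.5,85.6,95]]).round(0))
E
```

```text
time: 53.6
position: [677.9, 174.7, 182.6]
ee_rot: [0.474, 0.525, -0.474, 0.524]
contact_force: [-1.6, 0.7, 1.2]
finger_gap: 0.998
t 53.6 pos [677.9 174.7 182.6] x [-0.001 -0.    -1.   ] y [ 0.995  0.101 -0.001] yaw_y 5.81 F [-1.6  0.7  1.2] gap 0.998 q [0.25 0.68 0.58 1.47 0.   1.72]
shift cm [ 1.745 -0.013 -0.01 ] turn deg [-0.01  0.    0.01] dist 157.1
[[318. 235.]
 [207. 335.]
 [319. 359.]]
```

View pics/w21.png

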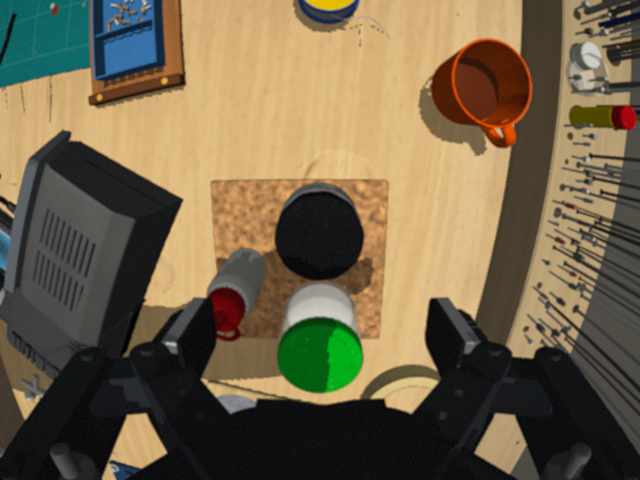

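```bash
python3 -m jog '[[[1,-0.1,0],[0,0,0],100],[[2,0,0],[0,0,0],100],[[2.2,0,0],[0,0,0],100],[[2.2,0,0],[0,0,0],100],[[2.2,0,0],[0,0,0],100],[[2.2,0,0],[0,0,0],100],[[1.6,0,0],[0,0,0],100],[[1.2,0,0],[0,0,0],100],[[0.7,0,0],[0,0,0],100],[[0.2,0,0],[0,0,0],100]]' 40; python3 go.py 676.6 175.4 25.5 5.9 2
```

```text
time: 54.9
position: [676.6, 175.8, 28.4]
ee_rot: [0.474, 0.525, -0.474, 0.525]
contact_force: [0.1, 0.3, 0.7]
finger_gap: 1.002
t 54.9 pos [676.6 175.8  28.4] x [-0.  0. -1.] y [ 0.995  0.103 -0.   ] yaw_y 5.92 F [0.1 0.3 0.7] gap 1.002 q [0.25 0.77 0.32 1.13 0.   1.72]
shift cm [0.144 0.    0.021] turn deg [ 0.01 -0.    0.  ] dist 2.9
```

```bash
python3 -m jog '[[[0.2,0,0.04],[0,0,0],100],[[0,0,0],[0,0,0],88],[[0,0,0],[0,0,0],75],[[0,0,0],[0,0,0],60],[[0,0,0],[0,0,0],50],[[0,0,0],[0,0,0],50],[[-0.1,0,0],[0,0,0],50],[[-0.4,0,0],[0,0,0],50],[[-1,0,0],[0,0,0],50],[[-1.6,0,0],[0,0,0],50]]' 40; python3 -m jog '[[[-2,0,0],[0,0,0],50],[[-2.2,0,0],[0,0,0],50],[[-2.2,0,0],[0,0,0],50],[[-2.2,0,0],[0,0,0],50],[[-2.2,0,0],[0,0,0],50],[[-1.4,0,0],[0,0,0],50],[[-0.8,0,0],[0,0,0],50],[[0,0,1],[0.5,0,0],50],[[0,0,2],[0.5,0,0],50],[[0,0,2.5],[0.5,0,0],50]]'; python3 go.py 594 -143 190 -8 10
```

```text
time: 56.15
position: [675.9, 175.2, 57.4]
ee_rot: [0.473, 0.526, -0.474, 0.525]
contact_force: [0.8, 0.4, -1.2]
finger_gap: 0.754
time: 57.4
position: [681.3, 118.8, 186.3]
ee_rot: [0.48, 0.519, -0.481, 0.518]
contact_force: [0.8, 0.1, -1.5]
finger_gap: 0.757
t 57.4 pos [681.3 118.8 186.3] x [-0.002 -0.001 -1.   ] y [ 0.997  0.076 -0.002] yaw_y 4.38 F [ 0.8  0.1 -1.5] gap 0.757 q [ 0.17  0.66  0.55  1.46 -0.    1.67]
shift cm [-0.035 -0.82   2.64 ] turn deg [1.24 0.   0.01] dist 275.9
```

```bash
python3 -m jog '[[[0,-0.5,2.6],[1.2,0,0],50],[[0,-0.8,3],[1.2,0,0],50],[[0,-0.9,3.1],[1.2,0,0],50],[[0,-0.9,3.1],[1.2,0,0],50],[[0.5,-0.9,3.1],[1.2,0,0],50],[[1,-0.9,3],[1.2,0,0],50],[[1.3,-0.9,3],[1.2,0,0],50],[[1.4,-0.9,2.6],[1.2,0,0],50],[[1.3,-0.9,1.8],[1.2,0,0],50],[[0.8,-0.6,1],[1.2,0,0],50]]'; python3 -m jog '[[[0.4,0,0],[0,0,0],50],[[0,0,0],[0,0,0],50],[[0,0,0],[0,0,0],50],[[0,0,0],[0,0,0],50],[[0,0,0],[0,0,0],50],[[0,0,0],[0,0,0],50],[[0,0,0],[0,0,0],50],[[0,0,0],[0,0,0],50],[[0,0,0],[0,0,0],50],[[0,0,0],[0,0,0],50]]'; python3 go.py 594 -143.1 45 -8.01 7
```

```text
time: 58.65
position: [596.2, -142.7, 123.8]
ee_rot: [-0.533, -0.465, 0.533, -0.464]
contact_force: [-0.1, 0.0, -1.7]
finger_gap: 0.758
time: 59.9
position: [597.9, -140.5, 120.5]
ee_rot: [-0.532, -0.466, 0.532, -0.466]
contact_force: [0.2, 0.0, -0.8]
finger_gap: 0.759
t 59.9 pos [ 597.9 -140.5  120.5] x [-0.  0. -1.] y [ 0.991 -0.132 -0.   ] yaw_y -7.59 F [ 0.2  0.  -0.8] gap 0.759 q [-0.23  0.53  0.15  1.19  0.    1.47]
shift cm [ 1.078 -0.05   0.045] turn deg [ 0.06 -0.    0.  ] dist 75.6
```

```bash
python3 -m jog '[[[0.6,-0.15,0.1],[0.4,0,0],50],[[1.2,-0.15,0.1],[0,0,0],50],[[1.5,-0.05,0.1],[0,0,0],50],[[1.6,0,0],[0,0,0],50],[[1.6,0,0],[0,0,0],50],[[1.2,0,0],[0,0,0],50],[[0.7,0,0],[0,0,0],50],[[0.4,0,0],[0,0,0],50],[[0.1,0,0],[0,0,0],50],[[0,0,0],[0,0,0],50]]'; python3 go.py 594 -143.1 28.5 -8.01 1; python3 - <<'E'
from h import *
p,d=eyes.read_camera('wrist');cv2.imwrite('pics/w22.png',p[:,:,::-1])
E
```

```text
time: 61.15
position: [594.5, -143.0, 31.9]
ee_rot: [0.534, 0.464, -0.533, 0.464]
contact_force: [0.6, -0.4, -0.6]
finger_gap: 0.755
t 61.15 pos [ 594.5 -143.    31.9] x [ 0.001 -0.    -1.   ] y [ 0.99  -0.139  0.001] yaw_y -7.99 F [ 0.6 -0.4 -0.6] gap 0.755 q [-0.24  0.6   0.02  0.99 -0.    1.47]
shift cm [ 0.345 -0.045  0.015] turn deg [ 0.02  0.01 -0.05] dist 3.5
```

View pics/w22.png

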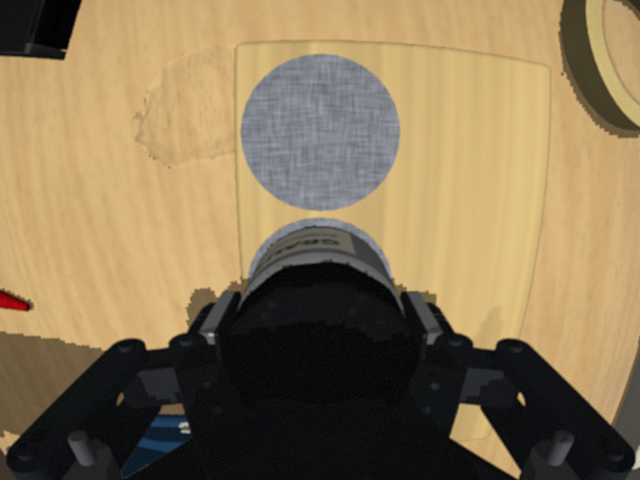

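```bash
python3 -m jog '[[[0.1,-0.03,0],[0,0,0],50],[[0.1,0,0],[0,0,0],50],[[0.1,0,0],[0,0,0],50],[[0.05,0,0],[0,0,0],50],[[0,0,0],[0,0,0],50],[[0,0,0],[0,0,0],50],[[0,0,0],[0,0,0],80],[[0,0,0],[0,0,0],90],[[0,0,0],[0,0,0],100],[[0,0,0],[0,0,0],100]]'; python3 -m jog '[[[0,0,0],[0,0,0],100],[[-0.8,0,0],[0,0,0],100],[[-1.5,0,0],[0,0,0],100],[[-2.5,0,0],[0,0,0],100],[[-2.5,0,0],[0,0,0],100],[[-2.5,0,0],[0,0,0],100],[[-2,0,0],[0,0,0],100],[[-1.2,0,0],[0,0,0],100],[[0,0,0],[0,0,0],100],[[0,0,0],[0,0,0],100]]'; python3 go.py 686.3 85.6 140 5.95 10;  python3 - <<'E'
from h import *
p,d=eyes.read_camera('wrist');cv2.imwrite('pics/w23.png',p[:,:,::-1])
E
```

```text
time: 62.45
position: [593.7, -142.9, 27.7]
ee_rot: [-0.534, -0.464, 0.534, -0.464]
contact_force: [0.4, -0.2, 0.6]
finger_gap: 1.0
time: 63.7
position: [593.3, -142.8, 157.3]
ee_rot: [-0.533, -0.464, 0.534, -0.464]
contact_force: [-1.2, -0.8, -0.0]
finger_gap: 0.997
t 63.7 pos [ 593.3 -142.8  157.3] x [-0.001  0.    -1.   ] y [ 0.99  -0.139 -0.001] yaw_y -7.99 F [-1.2 -0.8 -0. ] gap 0.997 q [-0.24  0.5   0.19  1.27 -0.    1.47]
shift cm [ 0.172  0.864 -2.316] turn deg [-1.39 -0.    0.01] dist 247.2
```

View pics/w23.png

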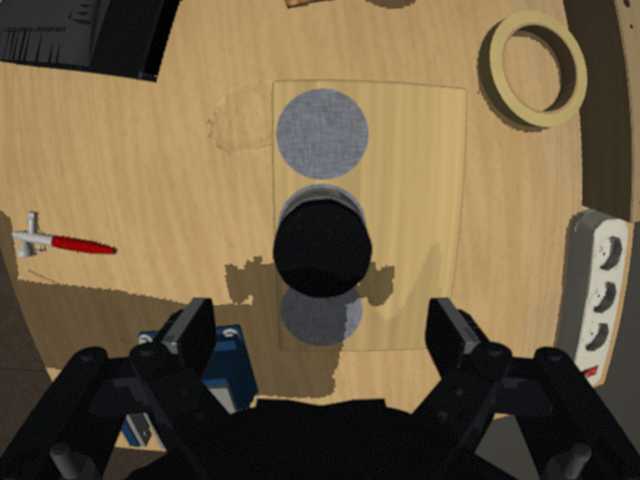

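Primer is back on the middle pad. Next, the green jar.

```bash
python3 -m jog '[[[0,0.5,-1.3],[-1.4,0,0],100],[[0,0.9,-2.2],[-1.4,0,0],100],[[0,0.9,-2.7],[-1.4,0,0],100],[[0,0.9,-2.9],[-1.4,0,0],100],[[0,0.9,-2.9],[-1.4,0,0],100],[[0,0.9,-2.9],[-1.4,0,0],100],[[0,0.9,-2.9],[-1.4,0,0],100],[[0,0.9,-2.5],[-1.4,0,0],100],[[0,0.9,-1.8],[-1.4,0,0],100],[[0,0.8,-0.9],[-1.3,0,0],100]]'; python3 -m jog '[[[0,0,0],[0,0,0],100],[[0,0,0],[0,0,0],100],[[0.5,0,0],[0,0,0],100],[[1,0,0],[0,0,0],100],[[0.5,0,0],[0,0,0],100],[[0,0,0],[0,0,0],100],[[0,0,0],[0,0,0],100],[[0,0,0],[0,0,0],100],[[0,0,0],[0,0,0],100],[[0,0,0],[0,0,0],100]]';python3 go.py 686.3 85.6 31.6 5.95 7
```

```text
time: 65.0
position: [686.6, 86.7, 157.7]
ee_rot: [0.473, 0.526, -0.473, 0.526]
contact_force: [-0.2, -0.4, 0.6]
finger_gap: 1.005
time: 66.25
position: [686.3, 84.4, 138.2]
ee_rot: [0.474, 0.525, -0.473, 0.525]
contact_force: [-0.1, 0.9, 0.2]
finger_gap: 1.002
t 66.25 pos [686.3  84.4 138.2] x [ 0.  0. -1.] y [0.995 0.103 0.   ] yaw_y 5.91 F [-0.1  0.9  0.2] gap 1.002 q [ 0.12  0.67  0.45  1.35 -0.    1.59]
shift cm [ 1.522e+00  1.000e-03 -1.700e-02] turn deg [-0.01  0.   -0.  ] dist 106.6
```

```bash
python3 -m jog '[[[0.8,0,-0.12],[0,0,0],100],[[1.6,0,0],[0,0,0],100],[[1.8,0,0],[0,0,0],100],[[1.8,0,0],[0,0,0],100],[[1.8,0,0],[0,0,0],100],[[1.4,0,0],[0,0,0],100],[[0.9,0,0],[0,0,0],100],[[0.4,0,0],[0,0,0],100],[[0.15,0,0],[0,0,0],100],[[0,0,0],[0,0,0],100]]'; python3 -m jog '[[[0,0,0],[0,0,0],90],[[0,0,0],[0,0,0],80],[[0,0,0],[0,0,0],70],[[0,0,0],[0,0,0],60],[[0,0,0],[0,0,0],60],[[0,0,0],[0,0,0],60],[[-0.1,0,0],[0,0,0],60],[[-0.4,0,0],[0,0,0],60],[[-1,0,0],[0,0,0],60],[[-1.5,0,0],[0,0,0],60]]' 50; python3 go.py 625 -120 130 -5 10
```

```text
time: 67.5
position: [686.6, 85.6, 32.1]
ee_rot: [0.474, 0.525, -0.473, 0.525]
contact_force: [0.0, -0.2, -0.2]
finger_gap: 0.999
time: 68.75
position: [685.4, 85.5, 61.3]
ee_rot: [0.473, 0.526, -0.474, 0.525]
contact_force: [0.6, 0.4, -1.9]
finger_gap: 0.791
t 68.75 pos [685.4  85.5  61.3] x [-0.002 -0.    -1.   ] y [ 0.995  0.103 -0.002] yaw_y 5.91 F [ 0.6  0.4 -1.9] gap 0.791 q [0.12 0.72 0.33 1.18 0.   1.59]
shift cm [-0.686 -0.642  2.047] turn deg [1.09 0.   0.01] dist 224.9
```

```bash
python3 -m jog '[[[-1.8,0,0],[0,0,0],60],[[-2,0,0.3],[0,0,0],60],[[-2,-0.3,1.2],[0.8,0,0],60],[[-1.5,-0.5,2.2],[1,0,0],60],[[-0.7,-0.7,2.8],[1.2,0,0],60],[[0,-0.8,3],[1.2,0,0],60],[[0,-0.8,3],[1.2,0,0],60],[[0,-0.8,3],[1.2,0,0],60],[[0,-0.8,3],[1.2,0,0],60],[[0,-0.8,3],[1.2,0,0],60]]'; python3 go.py 584 -219 130 -8.09 8
```

```text
time: 70.0
position: [637.3, -132.9, 142.3]
ee_rot: [-0.514, -0.486, 0.514, -0.486]
contact_force: [0.7, -0.0, -1.8]
finger_gap: 0.793
t 70.0 pos [ 637.3 -132.9  142.3] x [ 0. -0. -1.] y [ 0.998 -0.056  0.   ] yaw_y -3.21 F [ 0.7 -0.  -1.8] gap 0.793 q [-0.21  0.59  0.3   1.29 -0.    1.42]
shift cm [ 0.154 -0.563  1.134] turn deg [ 0.61  0.   -0.  ] dist 102.0
```

```bash
python3 -m jog '[[[0,-0.9,1.8],[0.7,0,0],60],[[0,-0.9,1.6],[0.7,0,0],60],[[0,-0.8,1.4],[0.7,0,0],60],[[0,-0.6,1.2],[0.7,0,0],60],[[0,-0.4,0.7],[0.7,0,0],60],[[0,-0.2,0.4],[0.6,0,0],60],[[0,0,0],[0.5,0,0],60],[[0,0,0],[0,0,0],60],[[0,0,0],[0,0,0],60],[[0,0,0],[0,0,0],60]]'; python3 go.py 584 -219 37 -8.09 8
```

```text
time: 71.25
position: [594.9, -198.4, 141.5]
ee_rot: [0.532, 0.465, -0.532, 0.465]
contact_force: [0.1, 0.3, -1.4]
finger_gap: 0.793
t 71.25 pos [ 594.9 -198.4  141.5] x [-0.  0. -1.] y [ 0.991 -0.133 -0.   ] yaw_y -7.66 F [ 0.1  0.3 -1.4] gap 0.793 q [-0.32  0.54  0.22  1.25  0.    1.38]
shift cm [ 1.306 -0.1    0.274] turn deg [ 0.05 -0.    0.  ] dist 107.0
```

```bash
python3 -m jog '[[[0,-0.3,0.7],[0.4,0,0],60],[[0,-0.3,0.8],[0,0,0],60],[[0,-0.2,0.6],[0,0,0],60],[[0.6,0,0.1],[0,0,0],60],[[1,0,0],[0,0,0],60],[[0.8,0,0],[0,0,0],60],[[0.3,0,0],[0,0,0],60],[[0,0,0],[0,0,0],60],[[0,0,0],[0,0,0],60],[[0,0,0],[0,0,0],60]]'; python3 go.py 584 -219 37 -8.09 8
```

```text
time: 72.5
position: [584.1, -219.4, 115.0]
ee_rot: [0.534, 0.463, -0.534, 0.464]
contact_force: [0.3, -0.4, -1.9]
finger_gap: 0.797
t 72.5 pos [ 584.1 -219.4  115. ] x [ 0.001 -0.    -1.   ] y [ 0.99  -0.141  0.001] yaw_y -8.08 F [ 0.3 -0.4 -1.9] gap 0.797 q [-0.36  0.55  0.17  1.19 -0.    1.35]
shift cm [ 0.974 -0.002 -0.004] turn deg [ 0.    0.   -0.01] dist 78.0
```

```bash
python3 -m jog '[[[0.6,0,0],[0,0,0],60],[[1.2,0,0],[0,0,0],60],[[1.5,0,0],[0,0,0],60],[[1.5,0,0],[0,0,0],60],[[1.2,0,0],[0,0,0],60],[[0.8,0,0],[0,0,0],60],[[0.5,0,0],[0,0,0],60],[[0.3,0,0],[0,0,0],60],[[0.1,0,0],[0,0,0],60],[[0,0,0],[0,0,0],60]]'; python3 go.py 584 -219 34.6 -8.09 1
```

```text
time: 73.75
position: [584.0, -219.4, 37.8]
ee_rot: [0.534, 0.463, -0.534, 0.464]
contact_force: [-0.7, 0.2, -2.2]
finger_gap: 0.794
t 73.75 pos [ 584.  -219.4   37.8] x [ 0.001 -0.    -1.   ] y [ 0.99  -0.141  0.001] yaw_y -8.09 F [-0.7  0.2 -2.2] gap 0.794 q [-0.36  0.62  0.07  1.02 -0.    1.35]
shift cm [ 0.324 -0.007 -0.039] turn deg [ 0.    0.01 -0.03] dist 3.3
```

```bash
python3 -m jog '[[[0.1,0,-0.03],[0,0,0],60],[[0.1,0,0],[0,0,0],60],[[0.1,0,0],[0,0,0],60],[[0.05,0,0],[0,0,0],60],[[0,0,0],[0,0,0],60],[[0,0,0],[0,0,0],60],[[0,0,0],[0,0,0],82],[[0,0,0],[0,0,0],90],[[0,0,0],[0,0,0],100],[[0,0,0],[0,0,0],100]]'; python3 -m jog '[[[0,0,0],[0,0,0],100],[[-0.8,0,0],[0,0,0],100],[[-1.5,0,0],[0,0,0],100],[[-2.5,0,0],[0,0,0],100],[[-2.5,0,0],[0,0,0],100],[[-2.5,0,0],[0,0,0],100],[[-2.5,0,0],[0,0,0],100],[[-1.5,0,0],[0,0,0],100],[[-0.8,0,0],[0,0,0],100],[[0,0,0],[0,0,0],100]]'; python3 go.py 613 121 180 5.9 12;  python3 - <<'E'
from h import *
p,d=eyes.read_camera('wrist');cv2.imwrite('pics/w24.png',p[:,:,::-1])
E
```

```text
time: 75.0
position: [583.8, -219.0, 33.8]
ee_rot: [-0.534, -0.464, 0.534, -0.463]
contact_force: [-0.5, 0.4, 0.3]
finger_gap: 1.0
time: 76.25
position: [584.0, -219.1, 180.3]
ee_rot: [0.534, 0.463, -0.534, 0.464]
contact_force: [0.2, -0.5, -0.0]
finger_gap: 1.003
t 76.25 pos [ 584.  -219.1  180.3] x [ 0.001 -0.    -1.   ] y [ 0.99  -0.141  0.001] yaw_y -8.09 F [ 0.2 -0.5 -0. ] gap 1.003 q [-0.36  0.51  0.28  1.34  0.    1.35]
shift cm [ 0.003  0.159 -2.847] turn deg [-1.17  0.   -0.  ] dist 341.3
```

View pics/w24.png

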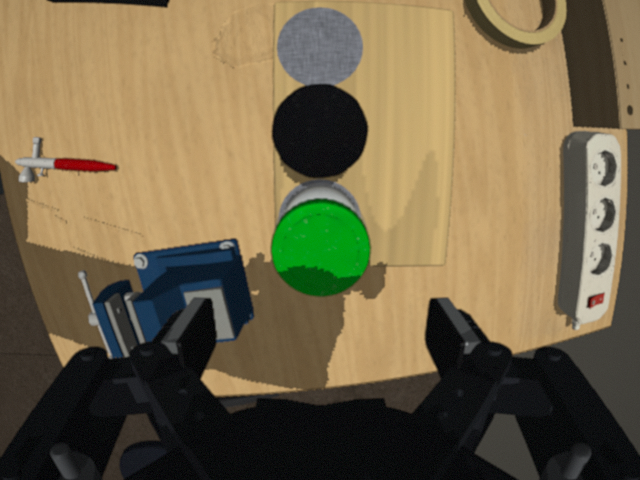

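```bash
python3 -m jog '[[[0,0.2,-2],[-1.4,0,0],100],[[0,0.2,-3.2],[-1.4,0,0],100],[[0,0.2,-3.8],[-1.4,0,0],100],[[0,0.2,-4.1],[-1.4,0,0],80],[[0,0.2,-4.1],[-1.4,0,0],65],[[0,0.2,-4.1],[-1.4,0,0],62],[[0,0.2,-4],[-1.4,0,0],62],[[0,0.2,-3.6],[-1.4,0,0],62],[[0,0.2,-3],[-1.4,0,0],62],[[0,0.1,-1.8],[-1.4,0,0],62]]'; python3 -m jog '[[[0,0,0],[0,0,0],62],[[0,0,0],[0,0,0],62],[[0,0,0],[0,0,0],62],[[0,0,0],[0,0,0],62],[[0,0,0],[0,0,0],62],[[0,0,0],[0,0,0],62],[[0,0,0],[0,0,0],62],[[0,0,0],[0,0,0],62],[[0,0,0],[0,0,0],62],[[0,0,0],[0,0,0],62]]';python3 go.py 613 121 66.5 5.89 7; python3 - <<'E'
from h import *
p,d=eyes.read_camera('wrist');cv2.imwrite('pics/w25.png',p[:,:,::-1])
E
```

```text
time: 77.55
position: [612.9, 119.2, 179.0]
ee_rot: [0.472, 0.527, -0.473, 0.526]
contact_force: [0.1, -0.1, 0.7]
finger_gap: 0.619
time: 78.8
position: [613.8, 116.5, 180.0]
ee_rot: [0.474, 0.525, -0.474, 0.525]
contact_force: [0.3, -0.6, -0.8]
finger_gap: 0.618
t 78.8 pos [613.8 116.5 180. ] x [-0. -0. -1.] y [ 0.995  0.103 -0.   ] yaw_y 5.92 F [ 0.3 -0.6 -0.8] gap 0.618 q [0.19 0.51 0.28 1.34 0.   1.66]
shift cm [ 1.621 -0.005 -0.065] turn deg [0. 0. 0.] dist 113.6
```

View pics/w25.png

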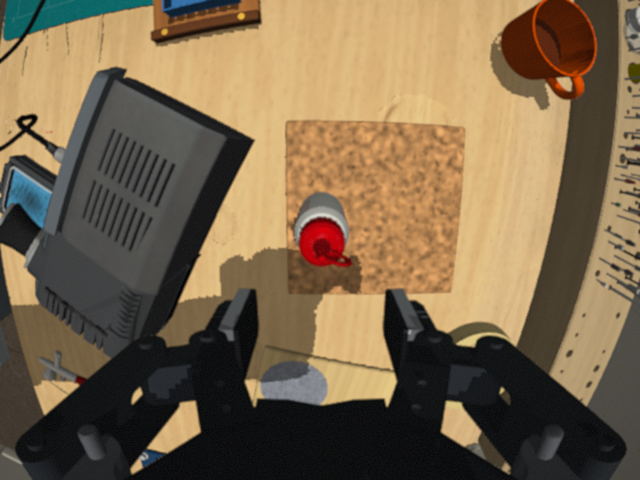

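```bash
python3 -m jog '[[[0,-0.05,-0.3],[0,0,0],62],[[0.8,0,-0.15],[0,0,0],62],[[1.6,0,0],[0,0,0],62],[[1.8,0,0],[0,0,0],62],[[1.8,0,0],[0,0,0],62],[[1.8,0,0],[0,0,0],62],[[1.6,0,0],[0,0,0],62],[[1,0,0],[0,0,0],62],[[0.6,0,0],[0,0,0],62],[[0.3,0,0],[0,0,0],62]]'; python3 -m jog '[[[0,0,0],[0,0,0],62],[[0,0,0],[0,0,0],55],[[0,0,0],[0,0,0],45],[[0,0,0],[0,0,0],35],[[0,0,0],[0,0,0],25],[[0,0,0],[0,0,0],20],[[0,0,0],[0,0,0],20],[[-0.1,0,0],[0,0,0],20],[[-0.4,0,0],[0,0,0],20],[[-1,0,0],[0,0,0],20]]' 40; python3 go.py 604 -69.5 110 -7.83 8
```

```text
time: 80.1
position: [613.0, 120.9, 66.9]
ee_rot: [0.474, 0.525, -0.473, 0.525]
contact_force: [0.1, -0.1, 1.0]
finger_gap: 0.621
time: 81.35
position: [611.4, 120.6, 80.9]
ee_rot: [0.472, 0.526, -0.475, 0.524]
contact_force: [-0.1, -0.1, -0.5]
finger_gap: 0.432
t 81.35 pos [611.4 120.6  80.9] x [-0.004 -0.001 -1.   ] y [ 0.995  0.103 -0.004] yaw_y 5.91 F [-0.1 -0.1 -0.5] gap 0.432 q [0.19 0.58 0.12 1.12 0.   1.66]
shift cm [-0.363 -0.089  2.383] turn deg [1.72 0.01 0.03] dist 192.5
```

```bash
python3 -m jog '[[[-1.5,0,0],[0,0,0],20],[[-1.5,0,0.5],[0,0,0],20],[[-0.8,-0.1,1.5],[1.7,0,0],20],[[0,-0.1,2.5],[1.7,0,0],20],[[0,-0.1,2.8],[1.7,0,0],20],[[0,-0.1,2.9],[1.7,0,0],20],[[0,-0.1,2.9],[1.7,0,0],20],[[0,-0.1,2.6],[1.7,0,0],20],[[0,-0.1,1.9],[1.7,0,0],20],[[0,-0.1,1],[1.7,0,0],20]]'; python3 -m jog '[[[0,0,0],[0,0,0],20],[[0,0,0],[0,0,0],20],[[0,0,0],[0,0,0],20],[[0,0,0],[0,0,0],20],[[0,0,0],[0,0,0],20],[[0,0,0],[0,0,0],20],[[0,0,0],[0,0,0],20],[[0,0,0],[0,0,0],20],[[0,0,0],[0,0,0],20],[[0,0,0],[0,0,0],20]]'; python3 go.py 604 -69.5 72 -7.83 4
```

```text
time: 82.6
position: [606.1, -66.3, 120.2]
ee_rot: [0.533, 0.464, -0.533, 0.464]
contact_force: [-0.1, 0.6, -0.3]
finger_gap: 0.431
time: 83.85
position: [606.3, -64.8, 120.0]
ee_rot: [-0.532, -0.465, 0.532, -0.465]
contact_force: [-0.4, 0.1, -1.2]
finger_gap: 0.432
t 83.85 pos [606.3 -64.8 120. ] x [ 0. -0. -1.] y [ 0.991 -0.134  0.   ] yaw_y -7.69 F [-0.4  0.1 -1.2] gap 0.432 q [-0.11  0.52  0.13  1.18 -0.    1.6 ]
shift cm [ 1.2   -0.042  0.124] turn deg [ 0.03  0.   -0.  ] dist 48.3
```

```bash
python3 -m jog '[[[0.4,-0.15,0.35],[0.1,0,0],20],[[0.9,0,0.2],[0,0,0],20],[[1.2,0,0],[0,0,0],20],[[1.1,0,0],[0,0,0],20],[[0.7,0,0],[0,0,0],20],[[0.3,0,0],[0,0,0],20],[[0.1,0,0],[0,0,0],20],[[0,0,0],[0,0,0],20],[[0,0,0],[0,0,0],20],[[0,0,0],[0,0,0],20]]'; python3 go.py 604 -70.3 69.5 -7.83 1
```

```text
time: 85.1
position: [604.3, -70.1, 73.3]
ee_rot: [0.533, 0.465, -0.533, 0.465]
contact_force: [-0.0, -0.3, -1.5]
finger_gap: 0.428
t 85.1 pos [604.3 -70.1  73.3] x [ 0.001 -0.    -1.   ] y [ 0.991 -0.136  0.001] yaw_y -7.79 F [-0.  -0.3 -1.5] gap 0.428 q [-0.12  0.55  0.06  1.08 -0.    1.59]
shift cm [ 0.38  -0.024  0.027] turn deg [ 0.04  0.   -0.03] dist 3.8
```

```bash
python3 -m jog '[[[0.1,0,0],[0,0,0],20],[[0.1,0,0],[0,0,0],20],[[0.1,0,0],[0,0,0],20],[[0.05,0,0],[0,0,0],20],[[0.05,0,0],[0,0,0],20],[[0,0,0],[0,0,0],20],[[0,0,0],[0,0,0],20],[[0,0,0],[0,0,0],20],[[0,0,0],[0,0,0],20],[[0,0,0],[0,0,0],20]]'; python3 -m jog '[[[0,0,0],[0,0,0],50],[[0,0,0],[0,0,0],60],[[0,0,0],[0,0,0],75],[[0,0,0],[0,0,0],80],[[-0.6,0,0],[0,0,0],80],[[-1.5,0,0],[0,0,0],80],[[-2.5,0,0],[0,0,0],80],[[-2.5,0,0],[0,0,0],80],[[-2.5,0,0],[0,0,0],100],[[-1.5,0,0],[0,0,0],100]]'; python3 go.py 480 150 250 20 10;
```

```text
time: 86.35
position: [604.3, -70.0, 70.7]
ee_rot: [0.533, 0.465, -0.533, 0.465]
contact_force: [-2.8, 0.8, 8.4]
finger_gap: 0.426
time: 87.6
position: [605.0, -70.1, 182.8]
ee_rot: [0.534, 0.464, -0.532, 0.466]
contact_force: [0.4, -0.1, 0.3]
finger_gap: 1.001
t 87.6 pos [605.  -70.1 182.8] x [ 0.004 -0.    -1.   ] y [ 0.991 -0.136  0.004] yaw_y -7.79 F [ 0.4 -0.1  0.3] gap 1.001 q [-0.12  0.48  0.23  1.32  0.    1.59]
shift cm [-0.674 -1.074 -2.319] turn deg [-2.78  0.   -0.02] dist 261.9
```

Retreat out of the view and check everything from the top.

```bash
python3 -m jog '[[[-1.5,-0.5,-1.5],[-2,0,0],100],[[-1.5,-1,-2.5],[-2.8,0,0],100],[[-1,-1,-3],[-2.8,0,0],100],[[-0.5,-1,-3],[-2.8,0,0],100],[[0,-1,-3],[-2.8,0,0],100],[[0,-1,-3],[-2.8,0,0],100],[[0,-1,-3],[-2.8,0,0],100],[[0,-1,-2.5],[-2.8,0,0],100],[[0,-1,-2],[-2.8,0,0],100],[[0,0,0],[0,0,0],100]]'; python3 - <<'E'
from h import *
pose();C=cam('top');p,d=eyes.read_camera('top');P=cloud(C,d);cv2.imwrite('pics/t3.png',p[:,:,::-1]);p=p[:,:,::-1]
hsv=cv2.cvtColor(p,cv2.COLOR_BGR2HSV)
def circ(m,z,n):
    m=m.astype(np.uint8);k,l,s,c=cv2.connectedComponentsWithStats(m);i=1+np.argmax(s[1:,4]);vv,uu=np.nonzero(l==i)
    W=atz(C,uu+0.,vv+0.,z)[:,:2].astype(np.float32);print(n,'mean',W.mean(0).round(1),np.round(cv2.fitEllipse(cv2.convexHull(W))[0],1))
box=np.zeros(p.shape[:2],bool);box[240:300,355:470]=1
circ(box&(hsv[...,0]>45)&(hsv[...,0]<75)&(hsv[...,1]>120),98,'green  was 582.1,-218.3')
circ(box&(P[...,2]>72)&(P[...,2]<86)&(hsv[...,2]<60),78,'primer was 592.6,-142.7')
circ(box&((hsv[...,0]<8)|(hsv[...,0]>172))&(hsv[...,1]>150),103,'glue was 604,-68.6')
for n,z in(('parts_tray',30),('tray_stand',8),('solder_reel',35),('masking_tape',25)):
  for o in outline_of('top',n)[:1]:
    m=o['region'];vv,uu=np.nonzero(m);W=atz(C,uu+0.,vv+0.,z)[:,:2].astype(np.float32);print(n,round(o['score'],2),o['centre'],cv2.minAreaRect(cv2.convexHull(W)))
E
```

```text
time: 88.85
position: [506.5, 160.0, 225.1]
ee_rot: [0.421, 0.568, -0.422, 0.568]
contact_force: [0.4, 0.1, 0.4]
finger_gap: 1.001
t 88.85 pos [506.5 160.  225.1] x [-0.001  0.    -1.   ] y [ 0.957  0.29  -0.001] yaw_y 16.83 F [0.4 0.1 0.4] gap 1.001 q [0.31 0.3  0.08 1.35 0.   1.58]
green  was 582.1,-218.3 mean [ 582.5 -218.6] [ 582.6 -218.6]
primer was 592.6,-142.7 mean [ 591.3 -142.2] [ 591.5 -142.2]
glue was 604,-68.6 mean [605.  -68.6] [605.  -68.5]
parts_tray 0.57 [192.5, 303.5] ((478.0591125488281, 362.8894958496094), (69.1778564453125, 83.73825073242188), 11.432491302490234)
tray_stand 0.6 [183.8, 322.2] ((475.5208740234375, 378.992431640625), (104.12742614746094, 97.1829605102539), 10.938278198242188)
solder_reel 0.41 [190.4, 227.9] ((654.9379272460938, 391.19677734375), (53.22882080078125, 18.088272094726562), 19.203369140625)
masking_tape 0.59 [367.7, 177.9] ((790.8627319335938, -27.512935638427734), (107.38501739501953, 98.68514251708984), 2.4487674236297607)
```

View pics/t3.png

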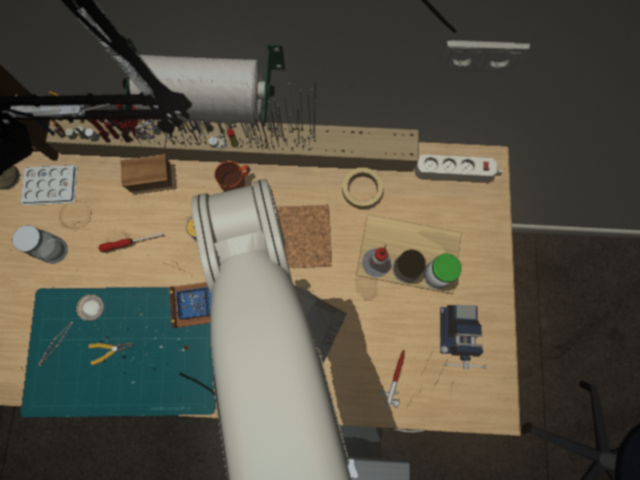

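All three containers are within about 1.5 mm of where they started. The tray is in the stand, and the gripper hangs free at z = 225 mm.

```bash
python3 - <<'E'
from h import *
pose();print(robot.sign_off())
E
```

```text
t 89.1 pos [508.3 157.8 224.9] x [-0. -0. -1.] y [ 0.959  0.285 -0.   ] yaw_y 16.56 F [ 0.6 -0.1  0.4] gap 1.0 q [ 0.3   0.31  0.09  1.35 -0.    1.58]
the job is handed in; nothing more can be done
None
```

I moved the glue bottle, primer jar and green jar to the cork mat. I then set the tray in the wooden stand, put each container back on its own pad, and handed the job in at about 89 s of the 144 s allowed. No verdict was reported.

**Containers:** the final top view puts the lids within about 1.5 mm of where they started: green jar 0.5 mm, primer jar 1.4 mm and glue bottle 1.0 mm. All three look upright.

**Tray:** after release, the wrist camera measured it within about 2 mm of the stand's centre and 1° of square. In the last top view the arm half hid the tray and stand, so I could not re-measure the tray there.

**Bystanders:** the masking tape is unmoved to within about 2 mm. The arm half hid the solder reel in the last view, so its figure is unreliable, but the arm never went near it.

**What disagreed with the description:**
- **Fingertip position:** the fingertips sat about 16 mm behind the TCP when open and roughly level with it when nearly shut, not 25 mm ahead as stated. My first grip on the glue bottle therefore closed on its cap with a light press of about 6 N. I opened and re-gripped it on the body without moving it noticeably.
- **Forces when setting down:** the highest force I read while setting something down was about 8 N, under the glue bottle on its return.

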